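Load a circuit module onto the rails of a rework stand and lock it in

ROBOT

A 6-joint arm with a two-finger parallel gripper is mounted at the origin on the work surface. World frame = base frame: x ahead of the robot, y to its left, z up, the work surface at z = 0. Lengths are in m, angles in rad, forces in N, time in s.
With the tool pointing down it reaches from about 0.25 to 0.725 m from the base axis. Payload 9.7 kg.
Tool frame: the origin (TCP) lies at the very end of the fingers, on their centre line; the grasp point (between the pads) lies 19 mm behind it; x points along the fingers, y is the direction in which the jaws open and shut, and the axes are right-handed (so a half turn about x gives the same grasp; the last joint's range is limited). The gripper opens to 85 mm and grips with 20 to 120 N. Pads are 22 mm wide; open, the fingers measure 114 mm over their backs; the gripper's body (76 mm by 85 mm) begins 54 mm behind the grasp point. The pads swing forward as they close: fully open they stand 13 mm farther back than shut.
Start: joints at [1.328, 0.087, 0.176, 1.66, 0, 1.571], TCP at [0.132, 0.534, 0.203] pointing down, gripper open.
Joint ranges: [-3.13, 3.13], [-0.85, 1.81], [-1.15, 1.24], [-2.2, 2.28], [-1.44, 1.52], [-3.14, 3.14]. Speed limits (rad/s): [2.22, 2.22, 2.57, 3.14, 3.14, 3.14].

INTERFACE

Orientations are given as a unit quaternion [x, y, z, w].
In Python, from plant import sense, optics, job, spotter gives the robot as it stands.
- The arm moves only by the tool servo_tool, never from a script. Its argument "moves" is a list of rows, each an object of numbers: "x", "y", "z": the shift along the world's x, y, z in mm; "rx", "ry", "rz": the turn, a rotation vector about the world's x, y, z in degrees. In form: [{"x": .., "y": .., "z": .., "rx": .., "ry": .., "rz": ..}, ...]. A call has exactly 8 rows; each row is the pose to reach, as a shift and turn from the pose measured when the call began; what a row does not reach only later rows make up. A row lasts 1/10 s, in which the tool goes at most 50 mm and 8.59 degrees, less where a joint would pass 70% of its speed; a pose out of reach is approached as far as the arm can. A call with a gripper value outside its range is refused whole. "grip" is the finger opening in mm, from 0 to 85.4, set as the call begins (left out, the last holds). The fingers move at their own pace and stop on an object; "newtons" is the grip in N (left out, the last holds). Time passes only in rows, so rows that repeat a pose let the fingers close, or fill a call up. It gives the time, the measured TCP pose, the force and the opening at its end, in the units of the state.
- sense(): the state, without advancing time (a new reading comes with each control period).
- optics.get_image(name): name is "scene" or "top" or "wrist"; returns a dict with "img" (480x640x3 uint8, blue, green, red), "vertical_fov" (degrees; the focal length in pixels is half the picture's height over the tangent of half this angle, whatever the lens; pixels are square), "cx", "cy" (the principal point, pixels), "rvec" (rotation vector, rad) and "tvec" (3), from world to camera coordinates, as OpenCV has them; the wrist camera has in their place "tool_from_camera" (4x4, takes a point from camera to tool coordinates, whose origin is the TCP and whose axes are the tool frame's). Camera axes: x right, y down, z forward; pixel columns grow to the right and rows downward; lengths in m; the calibration is good to about 2 mm. A picture is of the moment at which its call begins: read the wrist's pose just before it. There is no depth.
- job.finish_job(): hands the job in, once; it reports no verdict.
Trained networks look in the newest picture that a camera, given by its name, has taken for a name from the list of things; names that differ only in an ending like _2 or _b are one class to them, and where a whole thing is asked for, a point or a joint stands for the part that bears it (a point fixed in the world has none). Each returns a list of dicts, best first, with "confidence" (0 to 1); they miss things now and then, are a little off and sometimes report something else, mostly with a low value. They report only what shows in the picture. A call takes as long as a camera call. They do not tell look-alikes from the thing itself.
- spotter.outline_of(name, camera): "pixels" (480x640 bool, what is visible of it).
- spotter.pinpoint(name, camera): "position" ([x, y, z] in m, in the coordinates of the camera as it stood for that picture, good to about 4 mm: a listed point, or the origin of a listed thing).
The state is a dict: "time_s": time; "joint_positions": joint angles; "qd": joint speeds; "joint_efforts": joint torques, N m; "tool_pos": TCP position; "orientation": TCP orientation; "contact_force": force on the tool from outside, world axes, zero at the start; "moment": the same for the moment, N m; "width": finger opening in m.
Only numpy, scipy, OpenCV 4.12 (cv2) and the standard library are available. Lean on these libraries where they do the work, as an engineer would, in place of code of your own. Each camera call takes 0.05 s, during which the arm holds its last target.

TASK

Load the circuit module into the rework stand: without lifting it off the stand, slide it across the feed table and onto the two narrow raised rails, under their lips, until it is fully home against the end stop. Then lay the long keeper bar, grip upwards, centred across both rails in the pair of notches behind the module, fully down, and let go of it. Leave the shorter bar, the flux jar and the solder spool where they stand.

Things in the scene. Friction and masses are not known exactly. Their poses are not given: they have to be found in the camera images.
- stand: Aluminium rework stand, fixed, 340 mm long (y), 170 mm deep (x). Origin on the bench under the centre line between the rails; x points to the fence side, away from the robot, y is the loading direction, z up. Slide surface 60 mm above the bench. Feed table: x -110 to 47.5, y -200 to -45 mm, open at its near side and -y end; past y = -45 only 8 mm ledges inside each wall carry the module.
- fence (a point): Point on the fence's inner face (stand x = 47.5, y = -120 mm) at the slide surface. The straight fence, 12 mm thick and 16.5 mm high above the slide surface, runs along the feed table's far side from stand y = -200 mm to 0 and continues in line as the far rail. Axes as the stand's.
- mouth (a point): Mouth of the rails, on their centre line at the slide surface, stand y = -12 mm. The channel is 95 mm wide (inner faces at x = +-47.5 mm), its walls 12 mm thick, 16.5 mm high. The near wall starts here, with a flared lead-in from y = -45 mm, x = -60 mm. From y = 30 mm lips reach 5 mm inwards over the module, their undersides 12.5 mm above the slide surface.
- end_stop (a point): Middle of the end stop's face, at the slide surface, stand y = 126.5 mm; the stop is rigid, 10 mm high and 79 mm wide.
- home (a point): Point of the stand where the centre of the module's underside is when it is fully home: on the slide surface (60 mm above the bench), on the channel's centre line, stand y = 76.5 mm; axes as the stand's.
- notches (a point): Where the centre of the keeper bar's underside is when it lies in the notches: 64 mm above the bench, stand x = 0, y = 12 mm, axes as the stand's. Both walls are cut down here to 4 mm above the slide surface, from stand y = 0 to 24 mm. With the module home its rear edge is at stand y = 26.5 mm.
- module: Circuit module: green circuit board on an aluminium plate, a slab 92 (its x) by 100 (its y) by 10 mm thick, black chips 3 mm high on top, about 0.3 kg. Too wide to grasp. Origin: centre of underside, z up. Starts on the feed table, its far edge about 20 to 45 mm off the fence, up to 13 degrees askew, its y roughly along the stand's y. Slides with ordinary dry friction, a few newtons.
- keeper: Keeper bar, the longer of two like bars: steel, 150 (its x) by 18 (its y) by 14 mm high, with a black upright grip on its middle, 40 (x) by 18 mm (y), from 14 to 44 mm above its underside. Origin: centre of underside, z up. Starts loose on the bench, grip up, left or right of the stand; about 0.18 kg.
- short_bar: The shorter bar, of the same make but only 90 mm long, which cannot span the rails; to be left alone. It lies on the other side of the stand. Origin: centre of its underside.
- flux_jar: Small white-capped jar, 40 mm across, 40 mm high, in front of the rails; leave alone. Origin: centre of its underside.
- solder_spool: Solder spool standing on end, 52 mm across, 46 mm high, left of the stand; leave alone. Origin: centre of its underside.
Things that resemble listed ones, but are neither listed nor needed, are in the scene too. Leave any orange or red look-alike of the module alone.

How it is judged:
By the outcome, as a careful person would: the job done as asked, in the order asked, and still so for the second after the job is handed in, with the robot touching nothing.
It also fails if it takes over 67 s, if anything falls off the work surface, if the arm or the gripper's body presses on something with over 40 N, if the wrist force passes 120 N, or if a joint passes its speed limit or range.

## Working session

There is one attempt and no reset: what is moved stays moved. The work goes in short steps, Python scripts to look and compute and a tool call to move; the robot and the scene stay as the last step left them, time stands still between calls to the robot, and variables do not carry over. Pictures are saved under pics/ and viewed, and the job is handed in when it is done.

Besides the shell and the picture viewer there is one more tool, called after "Request:" by a JSON object that holds its "op" and its "data", one argument or row to a line. servo_tool: Moves the arm, as the interface text tells. Its arguments: {"type":"object","properties":{"moves":{"type":"array","items":{"type":"object","properties":{"x":{"type":"number"},"y":{"type":"number"},"z":{"type":"number"},"rx":{"type":"number"},"ry":{"type":"number"},"rz":{"type":"number"}}}},"grip":{"type":"number"},"newtons":{"type":"number"}},"required":["moves"]}

```bash
ls; mkdir -p pics; cat > h.py <<'E'
import numpy as np, cv2
from scipy.spatial.transform import Rotation as R
from plant import sense, optics, job, spotter
def cam(name, save=None):
    s=sense(); im=optics.get_image(name)
    f=240/np.tan(np.radians(im["vertical_fov"])/2)
    K=np.array([[f,0,im["cx"]],[0,f,im["cy"]],[0,0,1]])
    if "rvec" in im:
        Rc=cv2.Rodrigues(np.array(im["rvec"],float))[0]; t=np.array(im["tvec"],float).ravel()
        Rw=Rc.T; o=-Rc.T@t
    else:
        T=np.array(im["tool_from_camera"]); Rt=R.from_quat(s["orientation"]).as_matrix()
        Rw=Rt@T[:3,:3]; o=Rt@T[:3,3]+np.array(s["tool_pos"])
    if save: cv2.imwrite("pics/"+save+".png",im["img"])
    return dict(img=im["img"],K=K,Rw=Rw,o=o)
def ray(c,u,v,z):
    d=c["Rw"]@np.linalg.solve(c["K"],[u,v,1.]); return c["o"]+d*(z-c["o"][2])/d[2]
def proj(c,p):
    q=c["K"]@(c["Rw"].T@(np.array(p)-c["o"])); return q[:2]/q[2]
def towld(c,p): return c["o"]+c["Rw"]@np.array(p)
E
python3 - <<'E'
from h import *
s=sense(); print(s)
for n in ["scene","top","wrist"]:
    c=cam(n,n+"0"); print(n,c["o"].round(3),c["K"][0,0])
    if n!="wrist":
        for k in ["stand","fence","mouth","end_stop","home","notches","module","keeper","short_bar","flux_jar","solder_spool"]:
            try:
                for d in spotter.pinpoint(k,n)[:3]:
                    w=towld(c,d["position"]); print(" ",k,round(d["confidence"],2),w.round(4),proj(c,w).round(0))
            except Exception as e: print(k,e)
print(sense()["time_s"])
E
```

```text
pics
{'time_s': 0.0, 'joint_positions': array([1.32797912e+00, 8.74609882e-02, 1.75133380e-01, 1.65978807e+00,
       9.88619327e-07, 1.57082456e+00]), 'qd': array([-0.0006272 , -0.00098287,  0.00085549, -0.00130527, -0.00076281,
        0.00096582]), 'joint_efforts': array([ 2.76390594e-03, -5.20387745e+01,  4.64802217e+01,  1.64272625e-02,
        6.34498406e-05,  1.60182694e-07]), 'tool_pos': array([0.13217775, 0.5336115 , 0.2022822 ]), 'orientation': array([ 0.085185  ,  0.70195726, -0.08611097,  0.70184359]), 'contact_force': array([-0.0550013 ,  0.03955255,  0.58628149]), 'moment': array([ 0.00191264, -0.05492529, -0.05632053]), 'width': 0.08540142286605583}
scene [0.928 0.596 0.776] 506.01970904767467
  stand 0.9 [ 0.5439 -0.0458 -0.001 ] [307. 257.]
  fence 0.96 [ 0.5933 -0.1679  0.0609] [256. 214.]
  mouth 0.94 [ 0.5446 -0.0642  0.0579] [301. 232.]
  mouth 0.35 [0.5448 0.0291 0.064 ] [326. 257.]
  end_stop 0.56 [0.5372 0.076  0.0653] [344. 269.]
  home 0.81 [0.5442 0.0285 0.0629] [326. 257.]
  notches 0.79 [ 0.5437 -0.0373  0.062 ] [308. 238.]
  module 0.78 [ 0.5055 -0.169  
[... 497 characters left out ...]
.5393 0.0809 0.0635] [288. 221.]
  mouth 0.87 [ 0.5445 -0.0639  0.0591] [350. 218.]
  end_stop 0.57 [0.5398 0.0773 0.0635] [290. 220.]
  end_stop 0.53 [0.5147 0.3483 0.0018] [181. 235.]
  home 0.97 [0.5426 0.025  0.0583] [312. 219.]
  notches 0.69 [ 0.5422 -0.0383  0.0651] [339. 219.]
  module 0.89 [ 0.6348 -0.3643  0.0015] [468. 186.]
  module 0.72 [ 0.3434 -0.2704 -0.004 ] [434. 303.]
  module 0.62 [ 0.5088 -0.1697  0.0636] [395. 233.]
  keeper 0.91 [0.5133 0.3486 0.0015] [181. 236.]
  short_bar 0.75 [ 0.4841 -0.3806 -0.0016] [476. 246.]
  flux_jar 0.74 [0.4079 0.1343 0.0052] [268. 278.]
  solder_spool 0.77 [0.6375 0.2856 0.0025] [208. 186.]
wrist [0.059 0.551 0.375] 355.6801115320449
1.25
```

View pictures.

View pics/scene0.png

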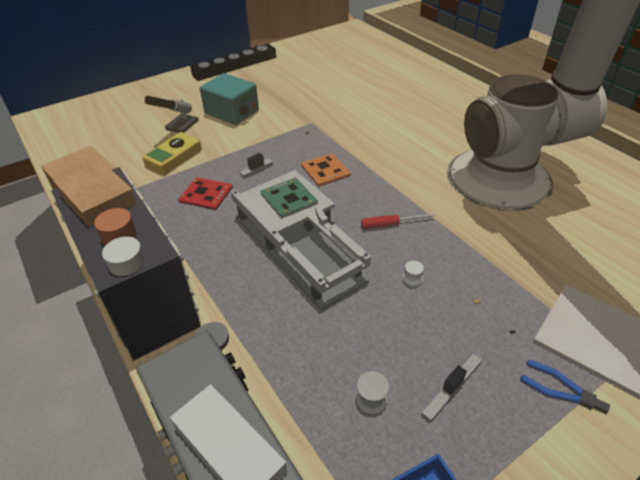

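View pics/top0.png

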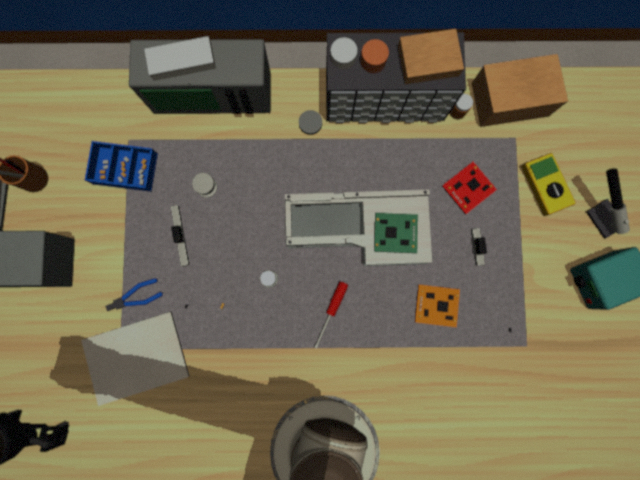

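View pics/wrist0.png

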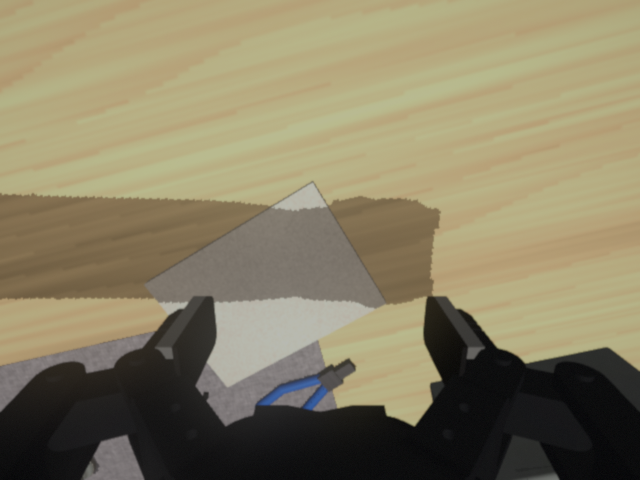

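```bash
python3 - <<'E'
from h import *
s=sense();Rt=R.from_quat(s["orientation"]).as_matrix();print(Rt.round(3))
im=optics.get_image("wrist");print(np.array(im["tool_from_camera"]).round(3))
# fit stand
P={'fence':(47.5,-120),'mouth':(0,-12),'end':(0,126.5),'home':(0,76.5),'notch':(0,12),'stand':(0,0)}
Q=[('stand',.5439,-.0458),('fence',.5933,-.1679),('mouth',.5446,-.0642),('end',.5372,.076),('home',.5442,.0285),('notch',.5437,-.0373),('stand',.5446,-.0484),('fence',.5984,-.169),('mouth',.5445,-.0639),('end',.5398,.0773),('home',.5426,.025),('notch',.5422,-.0383)]
A=np.array([P[q[0]] for q in Q])/1000.;B=np.array([q[1:] for q in Q])
a=A-A.mean(0);b=B-B.mean(0);th=np.arctan2((a[:,0]*b[:,1]-a[:,1]*b[:,0]).sum(),(a*b).sum())
r=np.array([[np.cos(th),-np.sin(th)],[np.sin(th),np.cos(th)]]);t=B.mean(0)-r@A.mean(0)
print(np.degrees(th),t,((B-(A@r.T+t))*1000).round(1).tolist())
c=cam("top");i=cv2.imread("pics/top0.png")
big=cv2.resize(i[175:285,270:440],None,fx=4.6,fy=4.6,interpolation=cv2.INTER_CUBIC)
def pt(x,y,z):
    w=r@np.array([x,y])/1000+t;q=proj(c,[w[0],w[1],z/1000]);return tuple(int(v) for v in ((q-[270,175]+.5)*4.6))
for (x,y,z) in [(-110,-200,60),(-110,-45,60),(59.5,-200,76.5),(47.5,-200,76.5),(59.5,140,76.5),(-59.5,140,76.5),(-47.5,30,76.5),(0,126.5,70),(-60,0,76.5),(-60,24,76.5),(60,0,76.5),(60,24,76.5)]:
    cv2.circle(big,pt(x,y,z),3,(0,0,255),1)
cv2.imwrite("pics/top0b.png",big)
E
```

```text
[[-0.     0.24   0.971]
 [-0.     0.971 -0.24 ]
 [-1.    -0.    -0.   ]]
[[-0.001 -0.29   0.957 -0.172]
 [ 1.    -0.001  0.001 -0.   ]
 [ 0.001  0.957  0.29  -0.075]
 [ 0.     0.     0.     1.   ]]
2.0020008559934266 [ 0.54415476 -0.04976812] [[-0.3, 4.0], [-2.5, 0.1], [0.0, -2.4], [-2.5, -0.7], [2.7, 1.8], [-0.0, 0.5], [0.4, 1.4], [2.6, -1.0], [-0.1, -2.1], [0.1, 0.6], [1.1, -1.7], [-1.5, -0.5]]
```

View pics/top0b.png

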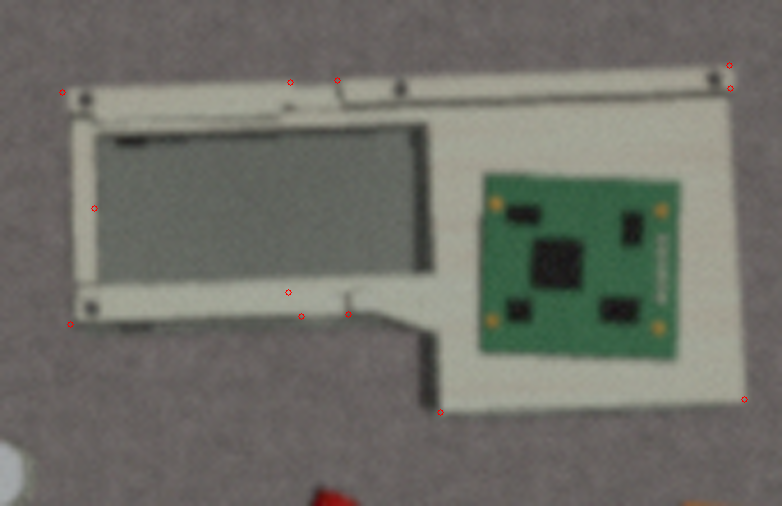

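Request:
{"op": "servo_tool", "data": {
  "moves": [
    {"x": 24, "y": -45, "z": 10, "rz": -5},
    {"x": 47, "y": -88, "z": 20, "rz": -12},
    {"x": 70, "y": -132, "z": 30, "rz": -20},
    {"x": 94, "y": -176, "z": 40, "rz": -28},
    {"x": 118, "y": -220, "z": 50, "rz": -36},
    {"x": 141, "y": -264, "z": 60, "rz": -44},
    {"x": 165, "y": -308, "z": 70, "rz": -52},
    {"x": 188, "y": -352, "z": 80, "rz": -60}
  ],
  "grip": 30
}}

```text
schema error: expected keys x, y, z, rx, ry, rz
```

Request:
{"op": "servo_tool", "data": {
  "moves": [
    {"x": 24, "y": -45, "z": 10, "rx": 0, "ry": 0, "rz": -5},
    {"x": 47, "y": -88, "z": 20, "rx": 0, "ry": 0, "rz": -12},
    {"x": 70, "y": -132, "z": 30, "rx": 0, "ry": 0, "rz": -20},
    {"x": 94, "y": -176, "z": 40, "rx": 0, "ry": 0, "rz": -28},
    {"x": 118, "y": -220, "z": 50, "rx": 0, "ry": 0, "rz": -36},
    {"x": 141, "y": -264, "z": 60, "rx": 0, "ry": 0, "rz": -44},
    {"x": 165, "y": -308, "z": 70, "rx": 0, "ry": 0, "rz": -52},
    {"x": 188, "y": -352, "z": 80, "rx": 0, "ry": 0, "rz": -60}
  ],
  "grip": 30
}}

```text
time_s: 2.15
tool_pos: [0.3174, 0.1862, 0.2823]
orientation: [0.427, 0.564, -0.426, 0.564]
contact_force: [1.6, 0.7, 0.5]
width: 0.0299
```

Request:
{"op": "servo_tool", "data": {
  "moves": [
    {"x": 23, "y": -42, "z": 4, "rx": 0, "ry": 0, "rz": -2},
    {"x": 46, "y": -85, "z": 8, "rx": 0, "ry": 0, "rz": -5},
    {"x": 69, "y": -128, "z": 12, "rx": 0, "ry": 0, "rz": -8},
    {"x": 92, "y": -171, "z": 16, "rx": 0, "ry": 0, "rz": -11},
    {"x": 115, "y": -214, "z": 20, "rx": 0, "ry": 0, "rz": -14},
    {"x": 138, "y": -257, "z": 24, "rx": 0, "ry": 0, "rz": -14},
    {"x": 160, "y": -295, "z": 28, "rx": 0, "ry": 0, "rz": -14},
    {"x": 175, "y": -320, "z": 28, "rx": 0, "ry": 0, "rz": -14}
  ]
}}

```text
time_s: 2.95
tool_pos: [0.4933, -0.1366, 0.3102]
orientation: [0.493, 0.507, -0.492, 0.508]
contact_force: [0.1, 0.6, -0.1]
width: 0.0299
```

Request:
{"op": "servo_tool", "data": {
  "moves": [
    {"x": 15, "y": -30, "z": 0, "rx": 0, "ry": 0, "rz": 0},
    {"x": 30, "y": -60, "z": 0, "rx": 0, "ry": 0, "rz": 0},
    {"x": 45, "y": -80, "z": 0, "rx": 0, "ry": 0, "rz": 0},
    {"x": 48, "y": -95, "z": 0, "rx": 0, "ry": 0, "rz": 0},
    {"x": 48, "y": -96, "z": 0, "rx": 0, "ry": 0, "rz": 0},
    {"x": 48, "y": -96, "z": 0, "rx": 0, "ry": 0, "rz": 0},
    {"x": 48, "y": -96, "z": 0, "rx": 0, "ry": 0, "rz": 0},
    {"x": 48, "y": -96, "z": 0, "rx": 0, "ry": 0, "rz": 0}
  ]
}}

```text
time_s: 3.75
tool_pos: [0.541, -0.2317, 0.3109]
orientation: [0.493, 0.507, -0.492, 0.508]
contact_force: [0.4, 0.4, 0.3]
width: 0.0297
```

```bash
python3 - <<'E'
from h import *
s=sense(); print(s["tool_pos"],s["orientation"],s["joint_positions"].round(2));Rt=R.from_quat(s["orientation"]).as_matrix();print(np.degrees(np.arctan2(Rt[1,1],Rt[0,1])))
c=cam("wrist","w1"); np.savez("w1.npz",**c)
for k in ["fence","mouth","notches","module"]:
    for d in spotter.pinpoint(k,"wrist")[:2]:
        w=towld(c,d["position"]); print(" ",k,round(d["confidence"],2),w.round(4),proj(c,w).round(0))
E
```

```text
[ 0.54101109 -0.23171495  0.31094045] [ 0.49288888  0.50684965 -0.49190549  0.50812693] [-0.41  0.26  0.59  1.9   0.    1.14]
1.7294014722108142
  fence 0.87 [ 0.5918 -0.1657  0.0612] [366. 135.]
  mouth 0.68 [ 0.5414 -0.058   0.0599] [325.  28.]
  notches 0.58 [ 0.5412 -0.0396  0.0624] [326.   7.]
  module 0.9 [ 0.3396 -0.2783 -0.0023] [175. 212.]
  module 0.84 [ 0.6301 -0.3605  0.    ] [378. 273.]
```

View pics/w1.png

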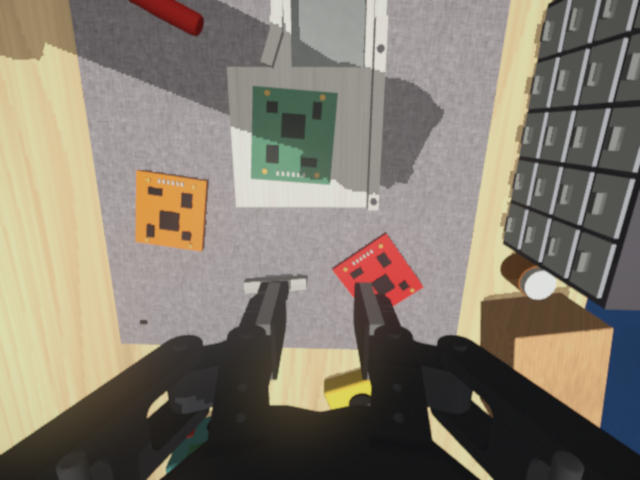

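```bash
python3 - <<'E'
from h import *
c=dict(np.load("w1.npz"));i=c["img"]
b,g,r=[i[...,k].astype(int) for k in range(3)]
m=((g>r+18)&(g>b+8)); m[:, :220]=0;m[200:]=0;m[:,350:]=0;m=cv2.morphologyEx(m.astype(np.uint8),cv2.MORPH_CLOSE,np.ones((15,15)))
cn=max(cv2.findContours(m,0,2)[0],key=cv2.contourArea)[:,0,:]
W=np.array([ray(c,u,v,.07)[:2] for u,v in cn]).astype(np.float32)*1000
rc=cv2.minAreaRect(W);print(rc,cv2.boxPoints(rc))
P=np.array([ray(c,u,v,.0765)[:2] for u,v in [(0,0)]])
big=cv2.resize(i[0:225,220:420],None,fx=2.66,fy=2.66,interpolation=cv2.INTER_CUBIC)
cv2.imwrite("pics/w1b.png",cv2.resize(i[0:150,230:430],None,fx=4,fy=4,interpolation=cv2.INTER_CUBIC))
cv2.imwrite("pics/w1c.png",cv2.resize(i[90:230,230:430],None,fx=4,fy=4,interpolation=cv2.INTER_CUBIC))
E
```

```text
((507.91302490234375, -169.86798095703125), (98.93413543701172, 91.20974731445312), 87.21481323242188) [[ 459.95834  -217.06061 ]
 [ 551.06036  -221.49261 ]
 [ 555.8677   -122.675354]
 [ 464.7657   -118.24335 ]]
```

View pics/w1b.png

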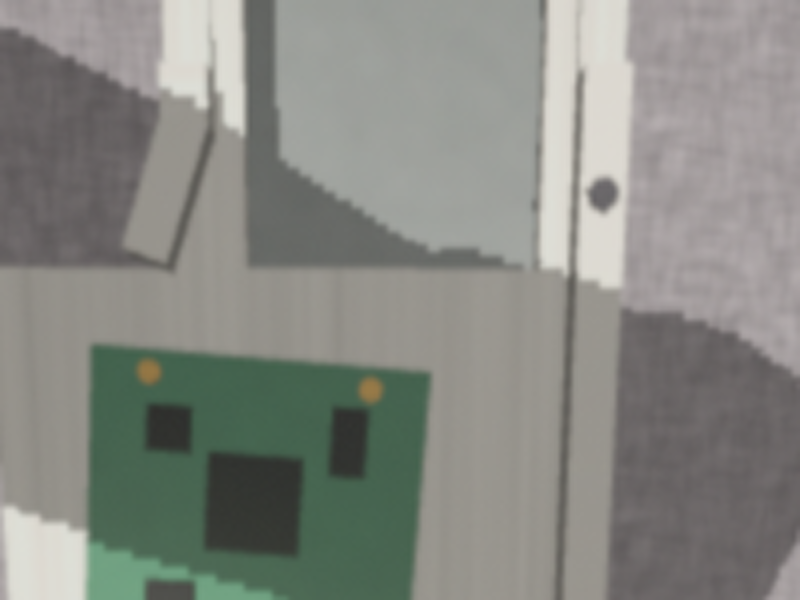

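View pics/w1c.png

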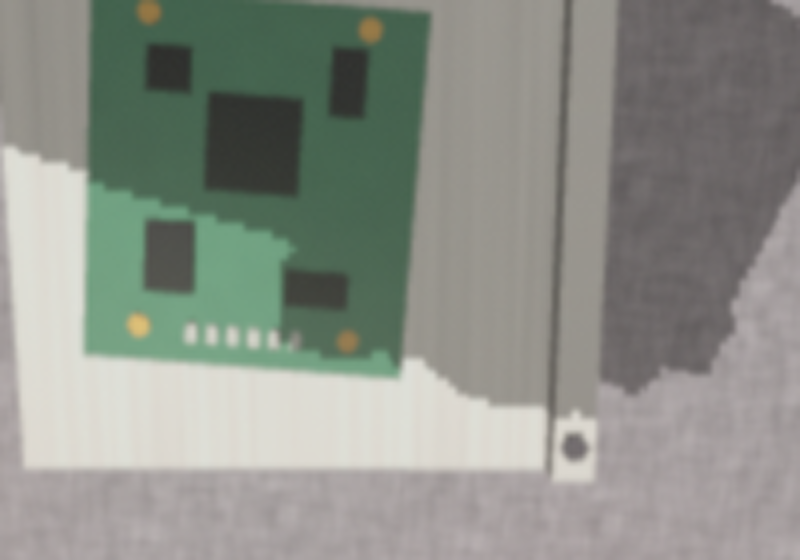

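```bash
python3 - <<'E'
from h import *
c=dict(np.load("w1.npz"))
pb=lambda u,v,z:ray(c,230+u/4-.375,v/4-.375,z)[:2]*1000
pc=lambda u,v,z:ray(c,230+u/4-.375,90+v/4-.375,z)[:2]*1000
for n,p in [("in top@0",pb(585,72,.0765)),("in top@-200",pc(558,420,.0765)),("in base far",pb(577,150,.06)),("in base near",pc(548,467,.06)),("out top@0",pb(632,62,.0765)),("out@-200",pc(597,482,.0765)),("in-200 top corner",pc(554,480,.0765)),("table corner -110,-200",pc(25,468,.06)),("(-39.5,-45)",pb(247,268,.06)),("(39.5,-45)",pb(530,268,.06)),("flare tip -60,-45 outer",pb(122,250,.0765)),("notch start far wall (0)",pb(608,63,.0765)),("near notch0",pb(185,92,.0765))]:
    print(n,p.round(1))
E
```

```text
in top@0 [591.9 -51.3]
in top@-200 [ 597.7 -231.3]
in base far [593.3 -65.3]
in base near [ 598.1 -248.8]
out top@0 [603.5 -48.7]
out@-200 [ 610.4 -249.3]
in-200 top corner [ 597.8 -249.1]
table corner -110,-200 [ 439.7 -253.7]
(-39.5,-45) [505.9 -96.6]
(39.5,-45) [582.7 -94.3]
flare tip -60,-45 outer [474.6 -95.6]
notch start far wall (0) [597.5 -49.1]
near notch0 [491.2 -58.8]
```

Request:
{"op": "servo_tool", "data": {
  "moves": [
    {"x": -40, "y": 18, "z": 0, "rx": 0, "ry": 0, "rz": 0},
    {"x": -80, "y": 36, "z": -20, "rx": 0, "ry": 0, "rz": 0},
    {"x": -115, "y": 54, "z": -50, "rx": 0, "ry": 0, "rz": 0},
    {"x": -128, "y": 59, "z": -95, "rx": 0, "ry": 0, "rz": 0},
    {"x": -128, "y": 59, "z": -140, "rx": 0, "ry": 0, "rz": 0},
    {"x": -128, "y": 59, "z": -185, "rx": 0, "ry": 0, "rz": 0},
    {"x": -128, "y": 59, "z": -225, "rx": 0, "ry": 0, "rz": 0},
    {"x": -128, "y": 59, "z": -235, "rx": 0, "ry": 0, "rz": 0}
  ]
}}

```text
time_s: 4.8
tool_pos: [0.4109, -0.1723, 0.0715]
orientation: [0.492, 0.509, -0.493, 0.506]
contact_force: [-1.0, 0.1, -0.1]
width: 0.0301
```

Request:
{"op": "servo_tool", "data": {
  "moves": [
    {"x": 0, "y": 0, "z": -5, "rx": 0, "ry": 0, "rz": 0},
    {"x": 0, "y": 0, "z": -10, "rx": 0, "ry": 0, "rz": 0},
    {"x": 0, "y": 0, "z": -11, "rx": 0, "ry": 0, "rz": 0},
    {"x": 0, "y": 0, "z": -11, "rx": 0, "ry": 0, "rz": 0},
    {"x": 5, "y": 0, "z": -11, "rx": 0, "ry": 0, "rz": 0},
    {"x": 10, "y": 0, "z": -11, "rx": 0, "ry": 0, "rz": 0},
    {"x": 15, "y": 0, "z": -11, "rx": 0, "ry": 0, "rz": 0},
    {"x": 18, "y": 0, "z": -11, "rx": 0, "ry": 0, "rz": 0}
  ]
}}

```text
time_s: 5.6
tool_pos: [0.4296, -0.1723, 0.0606]
orientation: [0.492, 0.509, -0.493, 0.506]
contact_force: [-0.2, -0.6, -0.4]
width: 0.0303
```

```bash
python3 - <<'E'
from h import *
s=sense(); print(s["time_s"],s["tool_pos"],s["contact_force"])
c=cam("wrist","w2");c=cam("scene");i=c["img"]
cv2.imwrite("pics/s2.png",cv2.resize(i[120:300,200:420],None,fx=3.3,fy=3.3,interpolation=cv2.INTER_CUBIC))
E
```

```text
5.6 [ 0.42962203 -0.17227101  0.0605796 ] [-0.19012806 -0.6479849  -0.41757622]
```

View pics/w2.png

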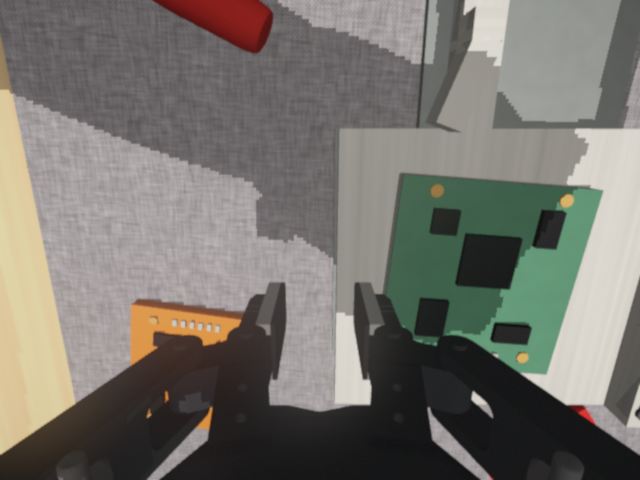

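View pics/s2.png

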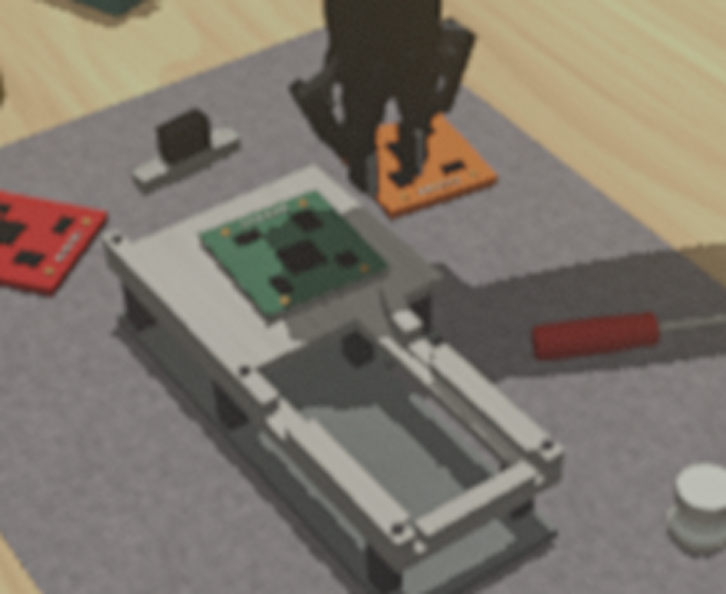

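Request:
{"op": "servo_tool", "data": {
  "moves": [
    {"x": 0, "y": 0, "z": 2.5, "rx": 0, "ry": 0, "rz": 0},
    {"x": 5, "y": 0, "z": 2.5, "rx": 0, "ry": 0, "rz": 0},
    {"x": 11, "y": 0, "z": 2.5, "rx": 0, "ry": 0, "rz": 0},
    {"x": 17, "y": 0, "z": 2.5, "rx": 0, "ry": 0, "rz": 0},
    {"x": 23, "y": 0, "z": 2.5, "rx": 0, "ry": 0, "rz": 0},
    {"x": 29, "y": 0, "z": 2.5, "rx": 0, "ry": 0, "rz": 0},
    {"x": 34, "y": 0, "z": 2.5, "rx": 0, "ry": 0, "rz": 0},
    {"x": 38, "y": 0, "z": 2.5, "rx": 0, "ry": 0, "rz": 0}
  ]
}}

```text
time_s: 6.5
tool_pos: [0.4678, -0.1722, 0.0628]
orientation: [0.492, 0.509, -0.493, 0.506]
contact_force: [-0.1, -0.5, -0.0]
width: 0.0299
```

```bash
python3 - <<'E'
from h import *
s=sense(); print(s["time_s"],s["tool_pos"],s["contact_force"])
c=cam("wrist","w3")
E
```

```text
6.5 [ 0.4678171  -0.17219069  0.0627951 ] [-0.12412507 -0.52285785 -0.02460122]
```

View pics/w3.png

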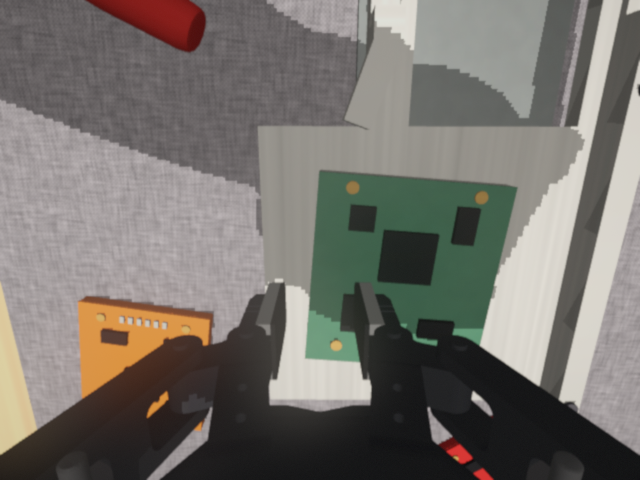

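```bash
python3 - <<'E'
from h import *
s=sense()
c=cam("wrist")
Rt=R.from_quat(s["orientation"]).as_matrix();p=np.array(s["tool_pos"])
for x in (0,-5,-10,-15):
  print(x,[proj(c,p+Rt@np.array([x,y,z])/1000).round(0).tolist() for y in (15,29) for z in (-11,11)])
i=c["img"]; cv2.imwrite("pics/w3b.png",cv2.resize(i[160:400,230:550],None,fx=2.5,fy=2.5,interpolation=cv2.INTER_CUBIC))
b,g,r=[i[...,k].astype(int) for k in range(3)]
for u,v in [(319,170),(516,187),(305,358)]: print(ray(c,u,v,.07).round(4))
E
```

```text
0 [[351.0, 255.0], [350.0, 294.0], [378.0, 255.0], [376.0, 294.0]]
-5 [[352.0, 258.0], [351.0, 298.0], [380.0, 258.0], [378.0, 298.0]]
-10 [[353.0, 262.0], [351.0, 303.0], [381.0, 262.0], [379.0, 303.0]]
-15 [[354.0, 266.0], [352.0, 307.0], [383.0, 266.0], [381.0, 307.0]]
[ 0.4653 -0.1175  0.07  ]
[ 0.5567 -0.1225  0.07  ]
[ 0.4607 -0.218   0.07  ]
```

View pics/w3b.png

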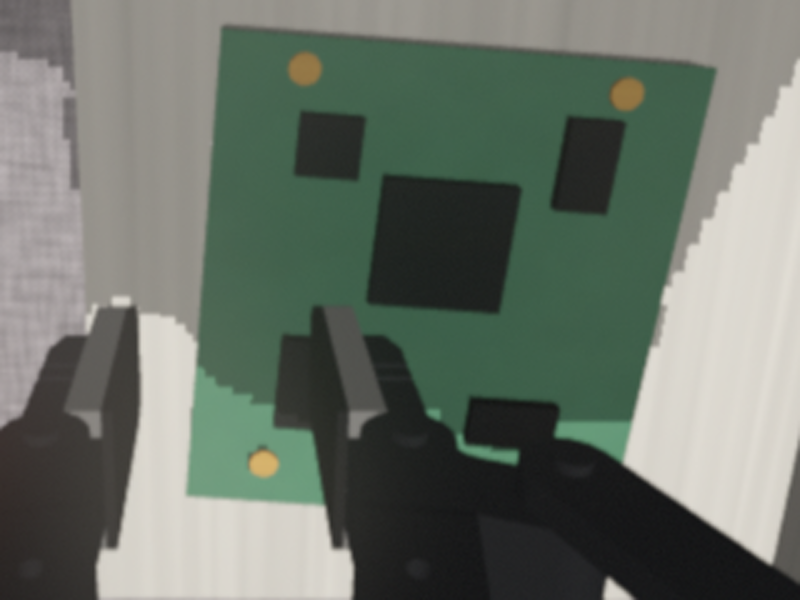

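```bash
python3 - <<'E'
from h import *
s=sense()
c=cam("scene");i=c["img"].copy()
Rt=R.from_quat(s["orientation"]).as_matrix();p=np.array(s["tool_pos"])
S=6;u0,v0=255,130
big=cv2.resize(i[v0:v0+90,u0:u0+120],None,fx=S,fy=S,interpolation=cv2.INTER_CUBIC)
for y in (-15,15):
  for x,col in ((0,(0,0,255)),(-10,(0,255,255)),(-20,(255,0,255)),(-30,(255,255,0))):
    q=proj(c,p+Rt@np.array([x,y,0])/1000); cv2.circle(big,tuple(int(k) for k in (q-[u0,v0]+.5)*S),3,col,-1)
cv2.imwrite("pics/s3.png",big); print(s["time_s"])
E
```

```text
6.6
```

View pics/s3.png

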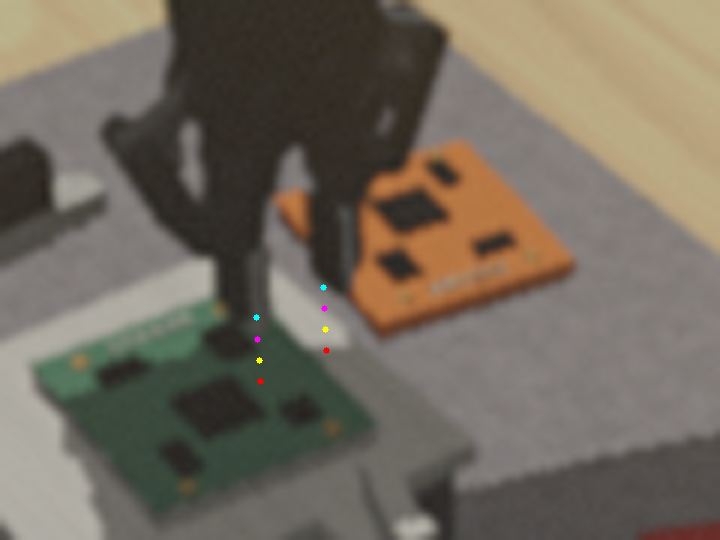

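Request:
{"op": "servo_tool", "data": {
  "moves": [
    {"x": -15, "y": 0, "z": 0, "rx": 0, "ry": 0, "rz": 0},
    {"x": -30, "y": 0, "z": 0, "rx": 0, "ry": 0, "rz": 0},
    {"x": -43, "y": 0, "z": 0, "rx": 0, "ry": 0, "rz": 0},
    {"x": -43, "y": 0, "z": -8, "rx": 0, "ry": 0, "rz": 0},
    {"x": -43, "y": 0, "z": -16, "rx": 0, "ry": 0, "rz": 0},
    {"x": -43, "y": 0, "z": -20, "rx": 0, "ry": 0, "rz": 0},
    {"x": -43, "y": 0, "z": -22, "rx": 0, "ry": 0, "rz": 0},
    {"x": -43, "y": 0, "z": -22, "rx": 0, "ry": 0, "rz": 0}
  ]
}}

```text
time_s: 7.45
tool_pos: [0.4244, -0.1721, 0.0403]
orientation: [0.492, 0.509, -0.493, 0.506]
contact_force: [-0.8, 0.2, -0.2]
width: 0.0304
```

```bash
python3 - <<'E'
from h import *
s=sense()
c=cam("scene");i=c["img"].copy()
Rt=R.from_quat(s["orientation"]).as_matrix();p=np.array(s["tool_pos"])
print(s["time_s"],p,s["contact_force"])
S=6;u0,v0=265,120
big=cv2.resize(i[v0:v0+90,u0:u0+120],None,fx=S,fy=S,interpolation=cv2.INTER_CUBIC)
for y in (-15,15):
  for x,col in ((0,(0,0,255)),(-10,(0,255,255)),(-20,(255,0,255)),(-30,(255,255,0))):
    q=proj(c,p+Rt@np.array([x,y,-11])/1000); cv2.circle(big,tuple(int(k) for k in (q-[u0,v0]+.5)*S),3,col,-1)
cv2.imwrite("pics/s4.png",big)
c=cam("wrist");cv2.imwrite("pics/w4.png",cv2.resize(c["img"][160:400,230:550],None,fx=2.5,fy=2.5,interpolation=cv2.INTER_CUBIC))
E
```

```text
7.45 [ 0.42441185 -0.17205268  0.04025868] [-0.79624848  0.22173609 -0.24725059]
```

View pics/s4.png

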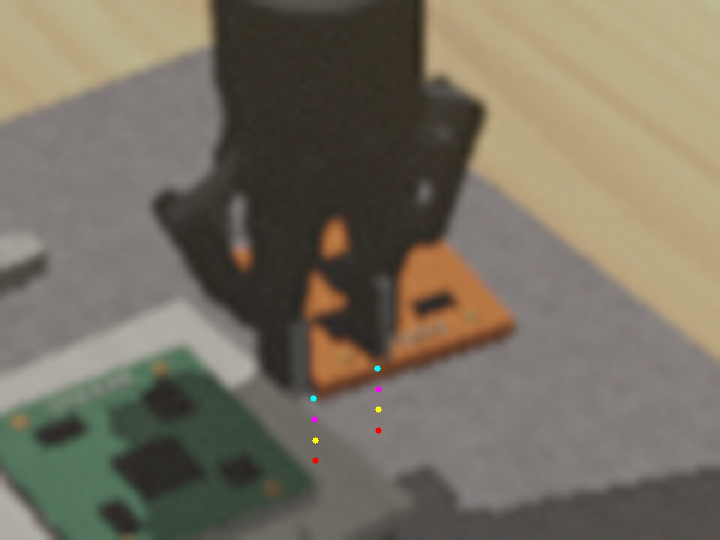

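View pics/w4.png

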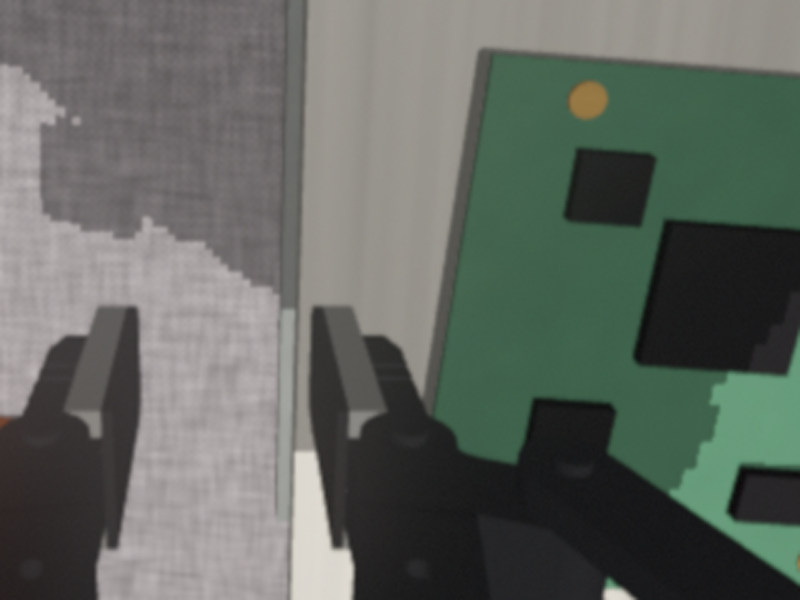

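Request:
{"op": "servo_tool", "data": {
  "moves": [
    {"x": 0, "y": 0, "z": -4, "rx": 0, "ry": 0, "rz": 0},
    {"x": 0, "y": 0, "z": -7, "rx": 0, "ry": 0, "rz": 0},
    {"x": 0, "y": 0, "z": -8, "rx": 0, "ry": 0, "rz": 0},
    {"x": 0, "y": 0, "z": -8, "rx": 0, "ry": 0, "rz": 0},
    {"x": 0, "y": 0, "z": -9, "rx": 0, "ry": 0, "rz": 0},
    {"x": 0, "y": 0, "z": -10, "rx": 0, "ry": 0, "rz": 0},
    {"x": 0, "y": 0, "z": -10, "rx": 0, "ry": 0, "rz": 0},
    {"x": 0, "y": 0, "z": -10, "rx": 0, "ry": 0, "rz": 0}
  ]
}}

```text
time_s: 8.35
tool_pos: [0.4248, -0.1722, 0.0313]
orientation: [0.492, 0.509, -0.493, 0.506]
contact_force: [-1.4, 0.4, 6.3]
width: 0.0301
```

Request:
{"op": "servo_tool", "data": {
  "moves": [
    {"x": 0, "y": 0, "z": -1, "rx": 0, "ry": 0, "rz": 0},
    {"x": 0, "y": 0, "z": -1, "rx": 0, "ry": 0, "rz": 0},
    {"x": 0, "y": 0, "z": -2, "rx": 0, "ry": 0, "rz": 0},
    {"x": 0, "y": 0, "z": -2, "rx": 0, "ry": 0, "rz": 0},
    {"x": 0, "y": 0, "z": -2, "rx": 0, "ry": 0, "rz": 0},
    {"x": 0, "y": 0, "z": -2, "rx": 0, "ry": 0, "rz": 0},
    {"x": 0, "y": 0, "z": -2, "rx": 0, "ry": 0, "rz": 0},
    {"x": 0, "y": 0, "z": -2, "rx": 0, "ry": 0, "rz": 0}
  ]
}}

```text
time_s: 9.15
tool_pos: [0.425, -0.1723, 0.0311]
orientation: [0.492, 0.508, -0.492, 0.507]
contact_force: [-7.6, 3.6, 17.4]
width: 0.0297
```

Request:
{"op": "servo_tool", "data": {
  "moves": [
    {"x": 0, "y": 0, "z": 3.5, "rx": 0, "ry": 0, "rz": 0},
    {"x": 0, "y": 0, "z": 3.5, "rx": 0, "ry": 0, "rz": 0},
    {"x": 5, "y": 0, "z": 3.5, "rx": 0, "ry": 0, "rz": 0},
    {"x": 12, "y": 0, "z": 3.5, "rx": 0, "ry": 0, "rz": 0},
    {"x": 19, "y": 0, "z": 3.5, "rx": 0, "ry": 0, "rz": 0},
    {"x": 26, "y": 0, "z": 3.5, "rx": 0, "ry": 0, "rz": 0},
    {"x": 33, "y": 0, "z": 3.5, "rx": 0, "ry": 0, "rz": 0},
    {"x": 38, "y": 0, "z": 3.5, "rx": 0, "ry": 0, "rz": 0}
  ]
}}

```text
time_s: 9.95
tool_pos: [0.4632, -0.1724, 0.0347]
orientation: [0.492, 0.509, -0.493, 0.506]
contact_force: [-7.3, -0.7, 7.7]
width: 0.0296
```

```bash
python3 - <<'E'
from h import *
s=sense(); print(s["time_s"],s["tool_pos"],s["contact_force"])
c=cam("wrist","w5")
E
```

```text
9.95 [ 0.46317217 -0.17235701  0.0347282 ] [-7.27588798 -0.66277676  7.72049559]
```

View pics/w5.png

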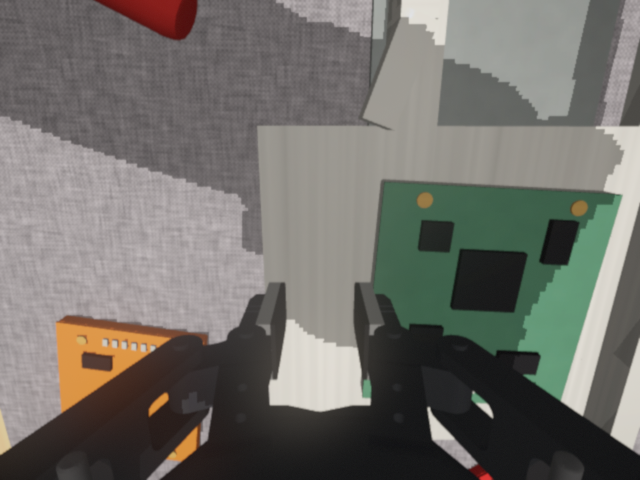

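Request:
{"op": "servo_tool", "data": {
  "moves": [
    {"x": 3, "y": 0, "z": 1, "rx": 0, "ry": 0, "rz": 0},
    {"x": 6, "y": 0, "z": 1, "rx": 0, "ry": 0, "rz": 0},
    {"x": 8, "y": 0, "z": 1, "rx": 0, "ry": 0, "rz": 0},
    {"x": 10, "y": 0, "z": 1, "rx": 0, "ry": 0, "rz": 0},
    {"x": 12, "y": 0, "z": 1, "rx": 0, "ry": 0, "rz": 0},
    {"x": 13, "y": 0, "z": 1, "rx": 0, "ry": 0, "rz": 0},
    {"x": 14, "y": 0, "z": 1, "rx": 0, "ry": 0, "rz": 0},
    {"x": 14, "y": 0, "z": 1, "rx": 0, "ry": 0, "rz": 0}
  ]
}}

```text
time_s: 10.8
tool_pos: [0.478, -0.1724, 0.0358]
orientation: [0.492, 0.509, -0.493, 0.507]
contact_force: [0.1, 0.7, -0.6]
width: 0.0297
```

```bash
python3 - <<'E'
from h import *
s=sense(); print(s["time_s"],s["tool_pos"],s["contact_force"])
c=cam("wrist","w6")
E
```

```text
10.8 [ 0.47795525 -0.17235803  0.03579652] [ 0.1156481   0.68869428 -0.62606752]
```

View pics/w6.png

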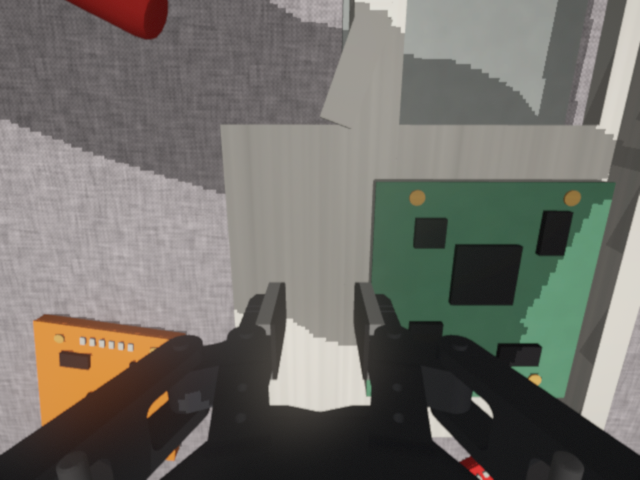

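```bash
cat >> h.py <<'E'
TH=np.radians(1.8);SO=np.array([544.2,-50.5])
def w2s(p): d=np.array(p)[:2]*1000-SO; return np.array([d[0]*np.cos(TH)+d[1]*np.sin(TH),-d[0]*np.sin(TH)+d[1]*np.cos(TH)])
def s2w(p): return SO+np.array([p[0]*np.cos(TH)-p[1]*np.sin(TH),p[0]*np.sin(TH)+p[1]*np.cos(TH)])
E
python3 - <<'E'
from h import *
s=sense();c=cam("wrist")
print(w2s(s["tool_pos"]))
for u,v in [(374.5,181),(613,182),(371,282),(369,350),(565,398)]: print(w2s(ray(c,u,v,.07)).round(1))
cv2.imwrite("pics/w6b.png",cv2.resize(c["img"][100:250,480:640],None,fx=4.5,fy=4.5,interpolation=cv2.INTER_CUBIC))
E
```

```text
[ -70.00490691 -119.74250909]
[-49.7 -66.1]
[ 42.3 -66.6]
[ -49.3 -108.5]
[ -48.9 -141.6]
[  43.7 -167.6]
```

View pics/w6b.png

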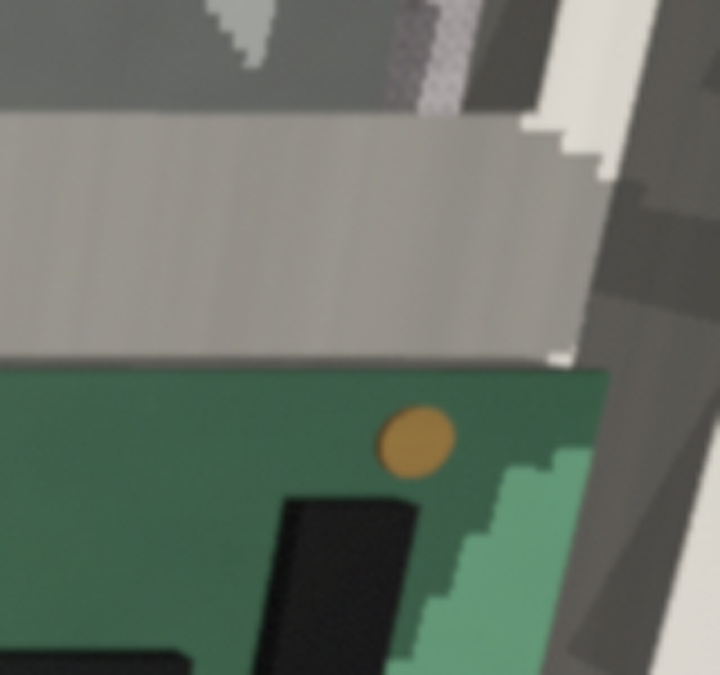

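Request:
{"op": "servo_tool", "data": {
  "moves": [
    {"x": 1, "y": 0, "z": 0, "rx": 0, "ry": 0, "rz": 0},
    {"x": 2, "y": 0, "z": 0, "rx": 0, "ry": 0, "rz": 0},
    {"x": 3, "y": 0, "z": 0, "rx": 0, "ry": 0, "rz": 0},
    {"x": 4, "y": 0, "z": 0, "rx": 0, "ry": 0, "rz": 0},
    {"x": 5, "y": 0, "z": 0, "rx": 0, "ry": 0, "rz": 0},
    {"x": 6, "y": 0, "z": 0, "rx": 0, "ry": 0, "rz": 0},
    {"x": 6, "y": 0, "z": 0, "rx": 0, "ry": 0, "rz": 0},
    {"x": 6, "y": 0, "z": 0, "rx": 0, "ry": 0, "rz": 0}
  ]
}}

```text
time_s: 11.7
tool_pos: [0.4824, -0.1723, 0.0359]
orientation: [0.491, 0.509, -0.493, 0.506]
contact_force: [-10.4, 0.5, 5.8]
width: 0.0297
```

Request:
{"op": "servo_tool", "data": {
  "moves": [
    {"x": 2, "y": 0, "z": 0, "rx": 0, "ry": 0, "rz": 0},
    {"x": 3, "y": 0, "z": 0, "rx": 0, "ry": 0, "rz": 0},
    {"x": 3, "y": 0, "z": 0, "rx": 0, "ry": 0, "rz": 0},
    {"x": 3, "y": 0, "z": 0, "rx": 0, "ry": 0, "rz": 0},
    {"x": 3, "y": 0, "z": 0, "rx": 0, "ry": 0, "rz": 0},
    {"x": 3, "y": 0, "z": 0, "rx": 0, "ry": 0, "rz": 0},
    {"x": 3, "y": 0, "z": 0, "rx": 0, "ry": 0, "rz": 0},
    {"x": 3, "y": 0, "z": 0, "rx": 0, "ry": 0, "rz": 0}
  ]
}}

```text
time_s: 12.5
tool_pos: [0.4824, -0.1723, 0.036]
orientation: [0.49, 0.51, -0.495, 0.504]
contact_force: [-18.5, 0.0, 10.0]
width: 0.0301
```

```bash
python3 - <<'E'
from h import *
s=sense();print(w2s(s["tool_pos"]),s["contact_force"])
c=cam("wrist","w7")
E
```

```text
[ -65.614104   -119.78674394] [-18.47264917   0.02174207  10.02168433]
```

View pics/w7.png

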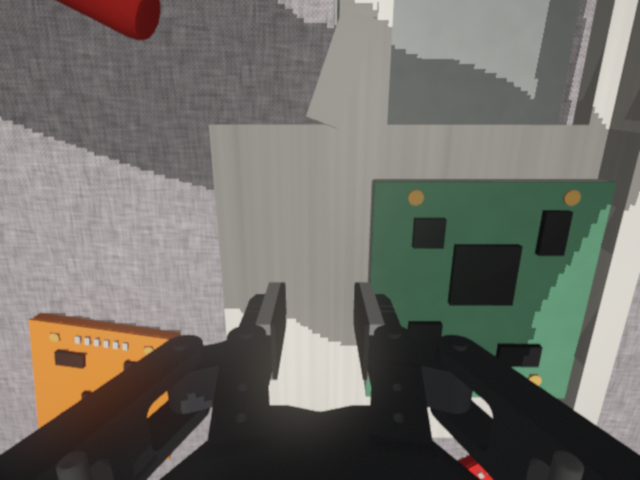

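Request:
{"op": "servo_tool", "data": {
  "moves": [
    {"x": -15, "y": 0, "z": 0, "rx": 0, "ry": 0, "rz": 0},
    {"x": -20, "y": 0, "z": 30, "rx": 0, "ry": 0, "rz": 0},
    {"x": -10, "y": -40, "z": 45, "rx": 0, "ry": 0, "rz": 0},
    {"x": 25, "y": -70, "z": 45, "rx": 0, "ry": 0, "rz": 0},
    {"x": 60, "y": -83, "z": 40, "rx": 0, "ry": 0, "rz": 0},
    {"x": 68, "y": -83, "z": 20, "rx": 0, "ry": 0, "rz": 0},
    {"x": 68, "y": -83, "z": 3, "rx": 0, "ry": 0, "rz": 0},
    {"x": 68, "y": -83, "z": 0, "rx": 0, "ry": 0, "rz": 0}
  ]
}}

```text
time_s: 13.35
tool_pos: [0.5497, -0.2548, 0.0334]
orientation: [0.49, 0.512, -0.495, 0.503]
contact_force: [-0.6, 0.8, 0.9]
width: 0.0305
```

```bash
python3 - <<'E'
from h import *
s=sense();Rt=R.from_quat(s["orientation"]).as_matrix();print(w2s(s["tool_pos"]),s["tool_pos"],s["contact_force"],np.degrees(np.arctan2(Rt[1,1],Rt[0,1])),Rt[:,0])
c=cam("wrist","w8")
E
```

```text
[  -0.91574922 -204.39679975] [ 0.54970496 -0.25482471  0.03338215] [-0.58060056  0.79511069  0.87852113] 1.698831869779591 [-0.01426188  0.00289484 -0.9998941 ]
```

View pics/w8.png

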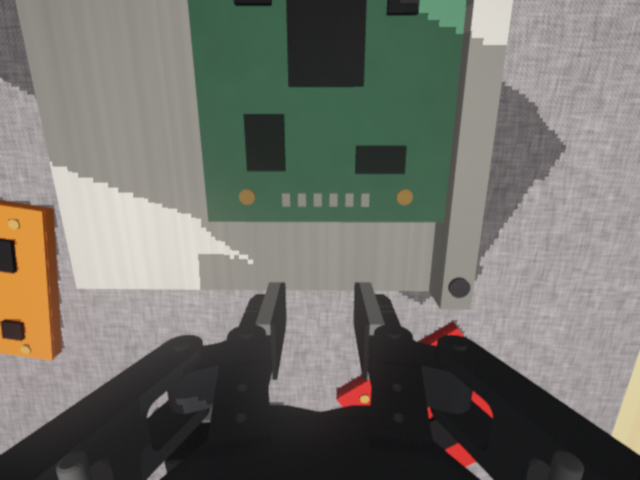

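Request:
{"op": "servo_tool", "data": {
  "moves": [
    {"x": 0, "y": 10, "z": 2.5, "rx": 0, "ry": -0.8, "rz": 0},
    {"x": 0, "y": 22, "z": 2.5, "rx": 0, "ry": -0.8, "rz": 0},
    {"x": 0, "y": 33, "z": 2.5, "rx": 0, "ry": -0.8, "rz": 0},
    {"x": -1, "y": 45, "z": 2.5, "rx": 0, "ry": -0.8, "rz": 0},
    {"x": -1, "y": 57, "z": 2.5, "rx": 0, "ry": -0.8, "rz": 0},
    {"x": -1.5, "y": 69, "z": 2.5, "rx": 0, "ry": -0.8, "rz": 0},
    {"x": -2, "y": 80, "z": 2.5, "rx": 0, "ry": -0.8, "rz": 0},
    {"x": -2, "y": 88, "z": 2.5, "rx": 0, "ry": -0.8, "rz": 0}
  ]
}}

```text
time_s: 14.2
tool_pos: [0.5478, -0.1658, 0.037]
orientation: [0.493, 0.508, -0.492, 0.507]
contact_force: [-0.3, -2.1, 2.6]
width: 0.0297
```

```bash
python3 - <<'E'
from h import *
s=sense();Rt=R.from_quat(s["orientation"]).as_matrix();print(w2s(s["tool_pos"]),s["tool_pos"],s["contact_force"],np.degrees(np.arctan2(Rt[1,1],Rt[0,1])),Rt[:,0])
c=cam("wrist","w9");c=cam("scene");i=c["img"]
cv2.imwrite("pics/s9.png",cv2.resize(i[140:300,220:400],None,fx=3.7,fy=3.7,interpolation=cv2.INTER_CUBIC))
E
```

```text
[-4.88869215e-02 -1.15366755e+02] [ 0.54777489 -0.16581136  0.03697068] [-0.26729842 -2.08697361  2.55246896] 1.7237185183808776 [ 6.74670621e-04  2.34452609e-03 -9.99997024e-01]
```

View pics/w9.png

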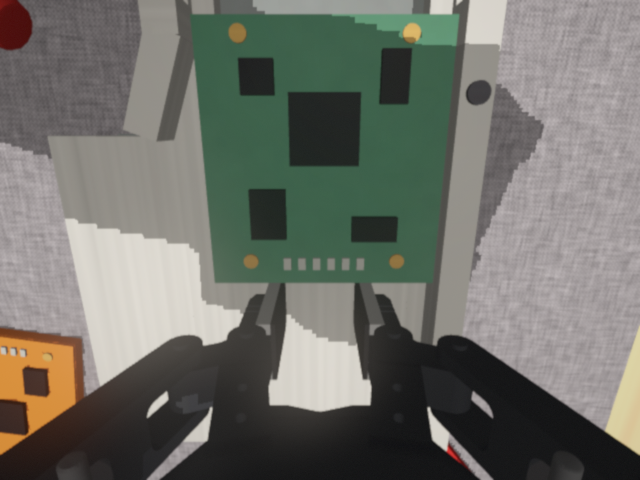

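View pics/s9.png

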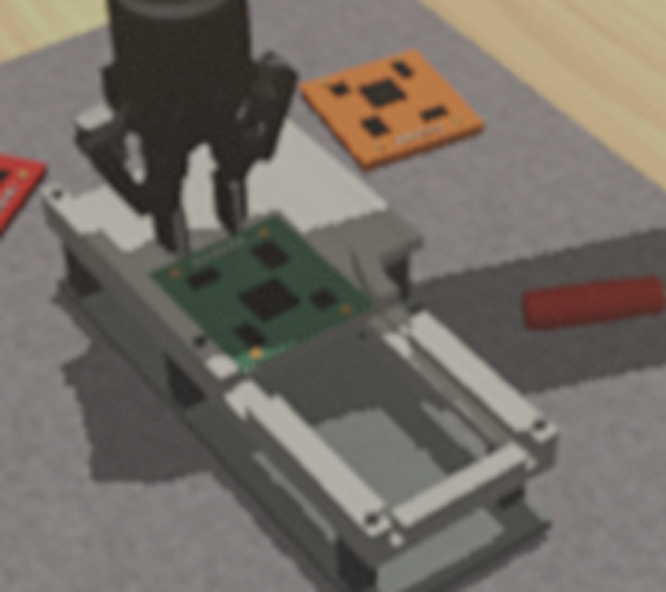

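Request:
{"op": "servo_tool", "data": {
  "moves": [
    {"x": 0, "y": 8, "z": -1, "rx": 0, "ry": 0, "rz": 0},
    {"x": -0.5, "y": 18, "z": -1, "rx": 0, "ry": 0, "rz": 0},
    {"x": -1, "y": 28, "z": -1, "rx": 0, "ry": 0, "rz": 0},
    {"x": -1, "y": 39, "z": -1, "rx": 0, "ry": 0, "rz": 0},
    {"x": -1.5, "y": 50, "z": -1, "rx": 0, "ry": 0, "rz": 0},
    {"x": -2, "y": 61, "z": -1, "rx": 0, "ry": 0, "rz": 0},
    {"x": -2, "y": 72, "z": -1, "rx": 0, "ry": 0, "rz": 0},
    {"x": -2.5, "y": 82, "z": -1, "rx": 0, "ry": 0, "rz": 0}
  ]
}}

```text
time_s: 15.1
tool_pos: [0.5451, -0.0823, 0.0356]
orientation: [0.493, 0.509, -0.491, 0.507]
contact_force: [0.0, -0.9, -1.2]
width: 0.03
```

```bash
python3 - <<'E'
from h import *
s=sense();print(w2s(s["tool_pos"]),s["tool_pos"],s["contact_force"])
c=cam("wrist","w10")
E
```

```text
[ -0.13159887 -31.84268821] [ 0.54506867 -0.08233111  0.03557444] [ 0.02655719 -0.91110329 -1.24809585]
```

View pics/w10.png

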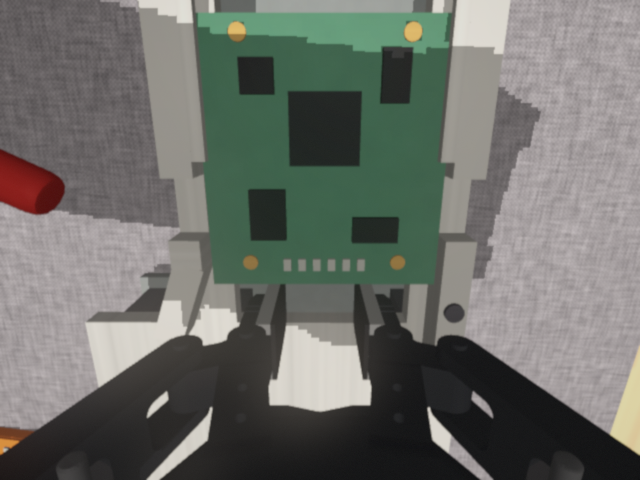

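Request:
{"op": "servo_tool", "data": {
  "moves": [
    {"x": 0, "y": 8, "z": 0, "rx": 0, "ry": 0, "rz": 0},
    {"x": -0.5, "y": 18, "z": 0, "rx": 0, "ry": 0, "rz": 0},
    {"x": -1, "y": 28, "z": 0, "rx": 0, "ry": 0, "rz": 0},
    {"x": -1, "y": 36, "z": 0, "rx": 0, "ry": 0, "rz": 0},
    {"x": -1, "y": 41, "z": 0, "rx": 0, "ry": 0, "rz": 0},
    {"x": -1.5, "y": 45, "z": 0, "rx": 0, "ry": 0, "rz": 0},
    {"x": -1.5, "y": 48, "z": 0, "rx": 0, "ry": 0, "rz": 0},
    {"x": -1.5, "y": 49, "z": 0, "rx": 0, "ry": 0, "rz": 0}
  ]
}}

```text
time_s: 15.95
tool_pos: [0.5432, -0.0348, 0.0357]
orientation: [0.492, 0.507, -0.493, 0.508]
contact_force: [-1.6, -18.5, 0.3]
width: 0.0298
```

Request:
{"op": "servo_tool", "data": {
  "moves": [
    {"x": 0, "y": 1, "z": 0, "rx": 0, "ry": 0, "rz": 0},
    {"x": 0, "y": 1.5, "z": 0, "rx": 0, "ry": 0, "rz": 0},
    {"x": 0, "y": 2, "z": 0, "rx": 0, "ry": 0, "rz": 0},
    {"x": 0, "y": 2.5, "z": 0, "rx": 0, "ry": 0, "rz": 0},
    {"x": 0, "y": 3, "z": 0, "rx": 0, "ry": 0, "rz": 0},
    {"x": 0, "y": 3, "z": 0, "rx": 0, "ry": 0, "rz": 0},
    {"x": 0, "y": 3, "z": 0, "rx": 0, "ry": 0, "rz": 0},
    {"x": 0, "y": 3, "z": 0, "rx": 0, "ry": 0, "rz": 0}
  ]
}}

```text
time_s: 16.75
tool_pos: [0.5431, -0.0351, 0.0358]
orientation: [0.491, 0.505, -0.495, 0.509]
contact_force: [-1.0, -18.2, 0.5]
width: 0.0301
```

```bash
python3 - <<'E'
from h import *
s=sense();print(w2s(s["tool_pos"]),s["tool_pos"],s["contact_force"])
c=cam("wrist","w11");c=cam("scene");i=c["img"]
cv2.imwrite("pics/s11.png",cv2.resize(i[140:300,220:400],None,fx=3.7,fy=3.7,interpolation=cv2.INTER_CUBIC))
E
```

```text
[-0.59942059 15.47519062] [ 0.54311479 -0.03505127  0.03576871] [ -1.04516212 -18.24285876   0.50976156]
```

View pics/w11.png

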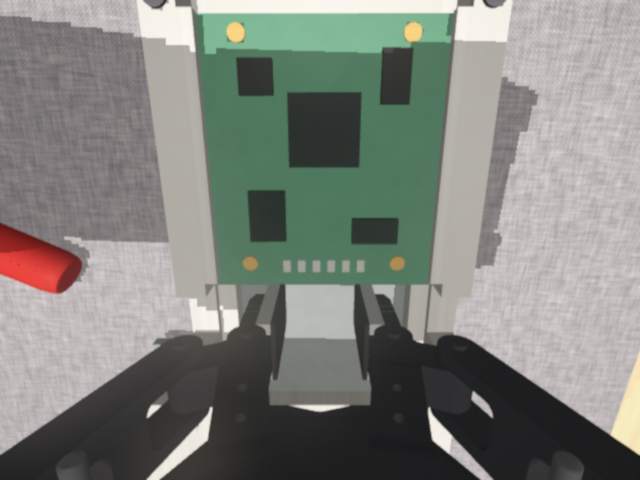

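View pics/s11.png

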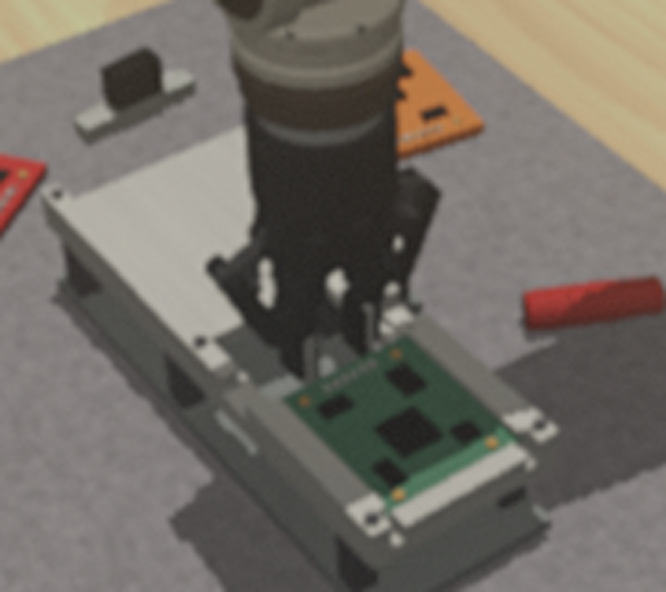

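Request:
{"op": "servo_tool", "data": {
  "moves": [
    {"x": 0, "y": -5, "z": 5, "rx": 0, "ry": 0, "rz": 0},
    {"x": 0, "y": -5, "z": 45, "rx": 0, "ry": 0, "rz": 0},
    {"x": 0, "y": 5, "z": 90, "rx": 0, "ry": 0, "rz": 8},
    {"x": -5, "y": 45, "z": 120, "rx": 0, "ry": 0, "rz": 16},
    {"x": -10, "y": 85, "z": 150, "rx": 0, "ry": 0, "rz": 24},
    {"x": -13, "y": 125, "z": 170, "rx": 0, "ry": 0, "rz": 32},
    {"x": -16, "y": 170, "z": 190, "rx": 0, "ry": 0, "rz": 40},
    {"x": -20, "y": 215, "z": 205, "rx": 0, "ry": 0, "rz": 48}
  ],
  "grip": 40
}}

```text
time_s: 17.65
tool_pos: [0.5229, 0.1818, 0.2426]
orientation: [0.242, 0.661, -0.243, 0.667]
contact_force: [1.3, -0.2, 0.9]
width: 0.0399
```

Request:
{"op": "servo_tool", "data": {
  "moves": [
    {"x": -2, "y": 40, "z": 5, "rx": 0, "ry": 0, "rz": 8},
    {"x": -4, "y": 85, "z": 10, "rx": 0, "ry": 0, "rz": 16},
    {"x": -6, "y": 125, "z": 10, "rx": 0, "ry": 0, "rz": 24},
    {"x": -8, "y": 150, "z": 10, "rx": 0, "ry": 0, "rz": 32},
    {"x": -8, "y": 160, "z": 10, "rx": 0, "ry": 0, "rz": 40},
    {"x": -8, "y": 160, "z": 10, "rx": 0, "ry": 0, "rz": 42},
    {"x": -8, "y": 160, "z": 10, "rx": 0, "ry": 0, "rz": 42},
    {"x": -8, "y": 160, "z": 10, "rx": 0, "ry": 0, "rz": 42}
  ]
}}

```text
time_s: 18.45
tool_pos: [0.5149, 0.3417, 0.2527]
orientation: [-0.011, 0.704, 0.012, 0.71]
contact_force: [0.4, 0.2, 0.1]
width: 0.04
```

```bash
python3 - <<'E'
from h import *
s=sense();Rt=R.from_quat(s["orientation"]).as_matrix();print(s["time_s"],s["tool_pos"],np.degrees(np.arctan2(Rt[1,1],Rt[0,1])),Rt[:,0],s["joint_positions"])
c=cam("wrist","w12"); np.savez("w12.npz",**c)
for d in spotter.pinpoint("keeper","wrist")[:2]:
    w=towld(c,d["position"]); print(round(d["confidence"],2),w.round(4),proj(c,w).round(0))
E
```

```text
18.45 [0.51485459 0.34171585 0.25274088] 91.7993756160494 [ 0.00792779  0.0015091  -0.99996744] [ 0.58754644  0.27856236  0.49449871  1.77929773 -0.00313851  0.55613477]
0.62 [ 0.5147  0.3498 -0.0048] [326. 189.]
```

View pics/w12.png

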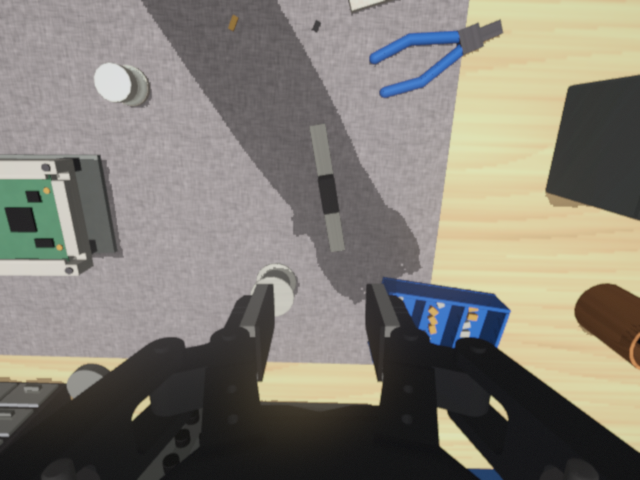

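```bash
python3 - <<'E'
from h import *
c=dict(np.load("w12.npz"))
cv2.imwrite("pics/w12b.png",cv2.resize(c["img"][115:260,280:370],None,fx=4,fy=4,interpolation=cv2.INTER_CUBIC))
E
```

```text
(no output)
```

View pics/w12b.png

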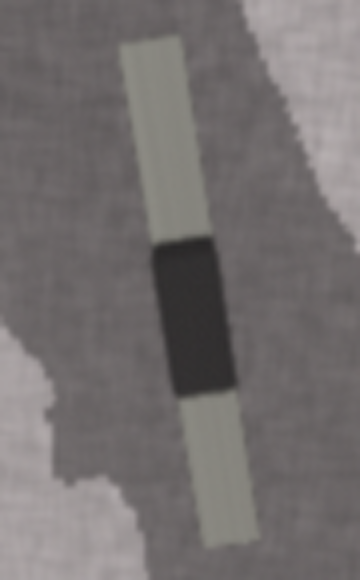

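```bash
python3 - <<'E'
from h import *
c=dict(np.load("w12.npz"))
q=lambda u,v,z:ray(c,280+u/4-.375,115+v/4-.375,z)[:2]*1000
a=[q(120,43,.014),q(179,36,.014),q(258,539,.014),q(205,549,.014)]
g=[q(155,247,.044),q(211,238,.044),q(235,387,.044),q(180,397,.044)]
for n,b in (("bar",a),("grip",g)):
    b=np.array(b);print(n,b.round(1).tolist(),b.mean(0));d=(b[2]+b[3]-b[0]-b[1])/2;print(np.linalg.norm(d),np.degrees(np.arctan2(d[1],d[0])),np.linalg.norm(b[1]-b[0]))
E
```

```text
bar [[440.9, 328.9], [438.6, 345.1], [584.6, 374.4], [588.3, 358.3]] [513.11570735 351.68705223]
149.601069059851 11.30216261863399 16.340751067013148
grip [[492.4, 340.1], [489.5, 354.9], [529.9, 363.2], [533.2, 348.2]] [511.24372222 351.63067004]
41.433770311188646 11.382853714502668 15.062218141402726
```

Request:
{"op": "servo_tool", "data": {
  "moves": [
    {"x": -2.5, "y": 10, "z": -20, "rx": 0, "ry": 0.4, "rz": 8},
    {"x": -2.5, "y": 10, "z": -60, "rx": 0, "ry": 0.4, "rz": 9.5},
    {"x": -2.5, "y": 10, "z": -105, "rx": 0, "ry": 0.4, "rz": 9.5},
    {"x": -2.5, "y": 10, "z": -150, "rx": 0, "ry": 0.4, "rz": 9.5},
    {"x": -2.5, "y": 10, "z": -190, "rx": 0, "ry": 0.4, "rz": 9.5},
    {"x": -2.5, "y": 10, "z": -215, "rx": 0, "ry": 0.4, "rz": 9.5},
    {"x": -2.5, "y": 10, "z": -220, "rx": 0, "ry": 0.4, "rz": 9.5},
    {"x": -2.5, "y": 10, "z": -220, "rx": 0, "ry": 0.4, "rz": 9.5}
  ]
}}

```text
time_s: 19.35
tool_pos: [0.5123, 0.3511, 0.0328]
orientation: [-0.069, 0.704, 0.07, 0.704]
contact_force: [1.2, -0.2, 0.7]
width: 0.04
```

```bash
python3 - <<'E'
from h import *
s=sense();Rt=R.from_quat(s["orientation"]).as_matrix();print(s["time_s"],s["tool_pos"],np.degrees(np.arctan2(Rt[1,1],Rt[0,1])),Rt[:,0])
c=cam("wrist","w13")
c=cam("scene");i=c["img"]
cv2.imwrite("pics/s13.png",cv2.resize(i[280:430,380:530],None,fx=4,fy=4,interpolation=cv2.INTER_CUBIC))
E
```

```text
19.35 [0.51232508 0.35107906 0.03284914] 101.25372251207321 [ 1.51637134e-04  1.79089822e-03 -9.99998385e-01]
```

View pics/w13.png

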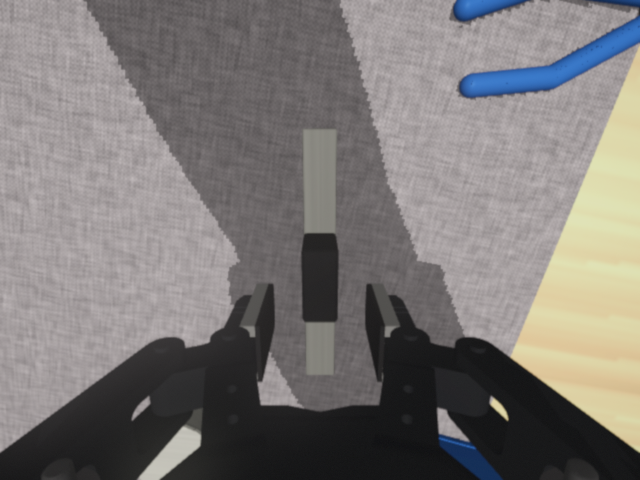

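View pics/s13.png

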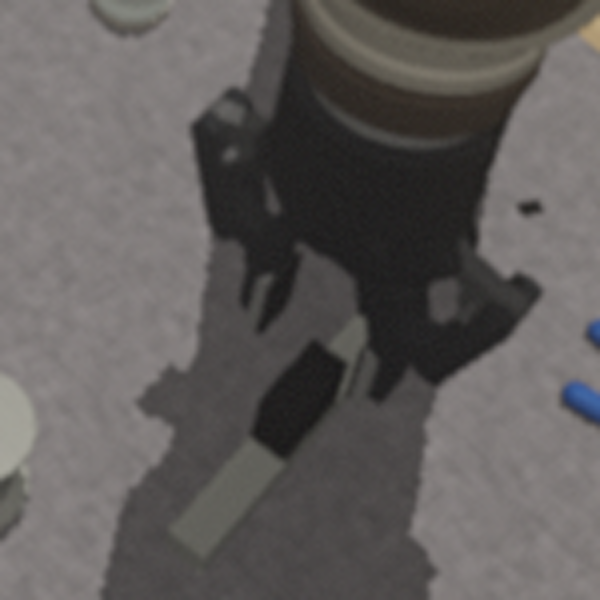

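Request:
{"op": "servo_tool", "data": {
  "moves": [
    {"x": 0, "y": 0, "z": -20, "rx": 0, "ry": 0, "rz": 0},
    {"x": 0, "y": 0, "z": -38, "rx": 0, "ry": 0, "rz": 0},
    {"x": 0, "y": 0, "z": -44, "rx": 0, "ry": 0, "rz": 0},
    {"x": 0, "y": 0, "z": -44, "rx": 0, "ry": 0, "rz": 0},
    {"x": 0, "y": 0, "z": -44, "rx": 0, "ry": 0, "rz": 0},
    {"x": 0, "y": 0, "z": -44, "rx": 0, "ry": 0, "rz": 0},
    {"x": 0, "y": 0, "z": -44, "rx": 0, "ry": 0, "rz": 0},
    {"x": 0, "y": 0, "z": -44, "rx": 0, "ry": 0, "rz": 0}
  ]
}}

```text
time_s: 20.25
tool_pos: [0.5136, 0.3521, -0.0085]
orientation: [-0.068, 0.702, 0.071, 0.705]
contact_force: [-0.1, 0.1, 0.0]
width: 0.0402
```

```bash
python3 - <<'E'
from h import *
s=sense();print(s["time_s"],s["tool_pos"],s["contact_force"])
c=cam("wrist","w14")
c=cam("scene");i=c["img"]
cv2.imwrite("pics/s14.png",cv2.resize(i[300:430,380:530],None,fx=4,fy=4,interpolation=cv2.INTER_CUBIC))
E
```

```text
20.25 [ 0.51362831  0.35213404 -0.00852364] [-0.08335047  0.08785899  0.00381457]
```

View pics/s14.png

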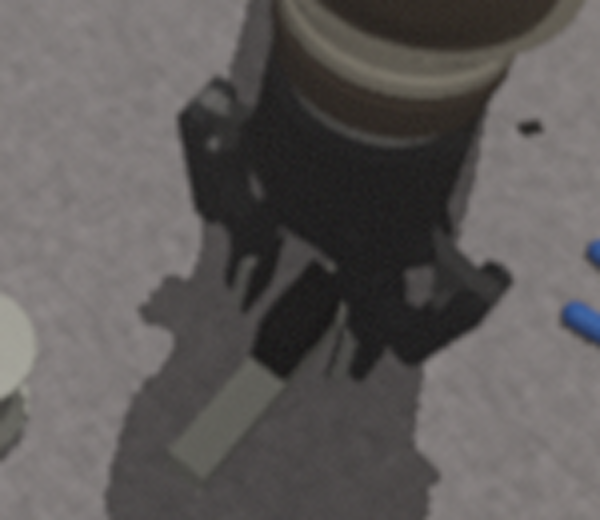

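View pics/w14.png

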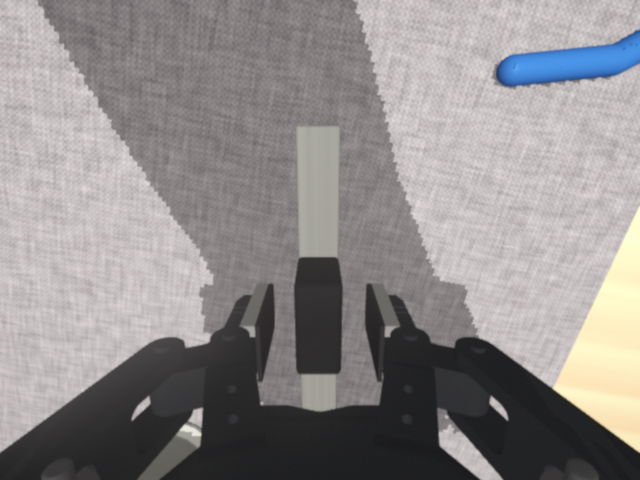

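Request:
{"op": "servo_tool", "data": {
  "moves": [
    {"x": -1, "y": -0.5, "z": -2, "rx": 0, "ry": 0, "rz": 0},
    {"x": -1, "y": -0.5, "z": -2, "rx": 0, "ry": 0, "rz": 0},
    {"x": -1, "y": -0.5, "z": -2, "rx": 0, "ry": 0, "rz": 0},
    {"x": -1, "y": -0.5, "z": -2, "rx": 0, "ry": 0, "rz": 0},
    {"x": -1, "y": -0.5, "z": -2, "rx": 0, "ry": 0, "rz": 0},
    {"x": -1, "y": -0.5, "z": -2, "rx": 0, "ry": 0, "rz": 0},
    {"x": -1, "y": -0.5, "z": -2, "rx": 0, "ry": 0, "rz": 0},
    {"x": -1, "y": -0.5, "z": -2, "rx": 0, "ry": 0, "rz": 0}
  ],
  "grip": 5,
  "newtons": 60
}}

```text
time_s: 21.15
tool_pos: [0.5124, 0.3515, -0.011]
orientation: [-0.068, 0.702, 0.071, 0.705]
contact_force: [0.3, -1.4, -1.3]
width: 0.0169
```

Request:
{"op": "servo_tool", "data": {
  "moves": [
    {"x": 0, "y": 0, "z": 10, "rx": 0, "ry": 0, "rz": 0},
    {"x": 0, "y": 0, "z": 35, "rx": 0, "ry": 0, "rz": 0},
    {"x": 0, "y": 0, "z": 70, "rx": 0, "ry": 0, "rz": 0},
    {"x": 0, "y": -10, "z": 105, "rx": 0, "ry": 0, "rz": -3},
    {"x": 2, "y": -40, "z": 130, "rx": 0, "ry": 0, "rz": -6},
    {"x": 5, "y": -75, "z": 150, "rx": 0, "ry": 0, "rz": -9.5},
    {"x": 8, "y": -110, "z": 160, "rx": 0, "ry": 0, "rz": -9.5},
    {"x": 11, "y": -145, "z": 160, "rx": 0, "ry": 0, "rz": -9.5}
  ]
}}

```text
time_s: 21.95
tool_pos: [0.5242, 0.2056, 0.152]
orientation: [-0.009, 0.704, 0.013, 0.71]
contact_force: [0.2, 0.3, -1.8]
width: 0.0171
```

Request:
{"op": "servo_tool", "data": {
  "moves": [
    {"x": 3, "y": -35, "z": 0, "rx": 0, "ry": 0, "rz": 0},
    {"x": 6, "y": -70, "z": 0, "rx": 0, "ry": 0, "rz": 0},
    {"x": 9, "y": -105, "z": 0, "rx": 0, "ry": 0, "rz": 0},
    {"x": 12, "y": -140, "z": 0, "rx": 0, "ry": 0, "rz": 0},
    {"x": 15, "y": -175, "z": 0, "rx": 0, "ry": 0, "rz": 0},
    {"x": 18, "y": -205, "z": 0, "rx": 0, "ry": 0, "rz": 0},
    {"x": 19, "y": -225, "z": 0, "rx": 0, "ry": 0, "rz": 0},
    {"x": 20, "y": -235, "z": 0, "rx": 0, "ry": 0, "rz": 0}
  ]
}}

```text
time_s: 22.75
tool_pos: [0.5442, -0.031, 0.1528]
orientation: [-0.009, 0.704, 0.012, 0.71]
contact_force: [0.9, 0.5, -0.3]
width: 0.0175
```

```bash
python3 - <<'E'
from h import *
s=sense();Rt=R.from_quat(s["orientation"]).as_matrix();print(s["time_s"],s["tool_pos"],w2s(s["tool_pos"]),np.degrees(np.arctan2(Rt[1,1],Rt[0,1])),Rt[:,0],s["contact_force"],s["width"],s["joint_positions"])
c=cam("wrist","w15"); np.savez("w15.npz",**c)
c=cam("scene","s15")
E
```

```text
22.75 [ 0.54420696 -0.03102222  0.15280297] [ 0.61876843 19.46794976] 91.69182506270914 [ 0.0081686   0.00443935 -0.99995678] [ 0.94120317  0.51607985 -0.27215157] 0.01748064221830142 [-0.05977033  0.05320632  0.04314691  1.5528479   0.00491939 -0.08926143]
```

View pics/w15.png

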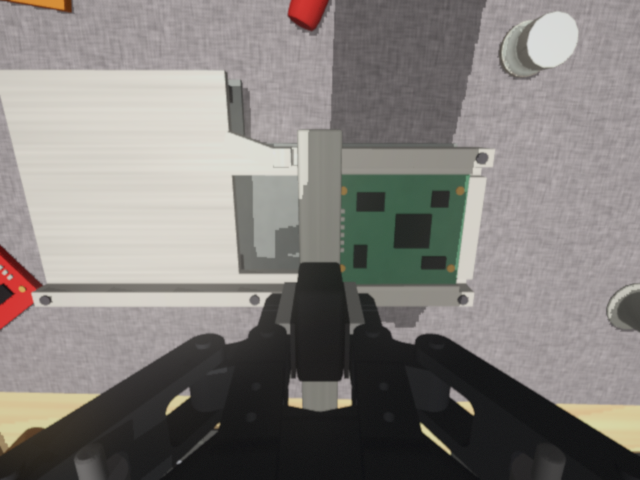

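View pics/s15.png

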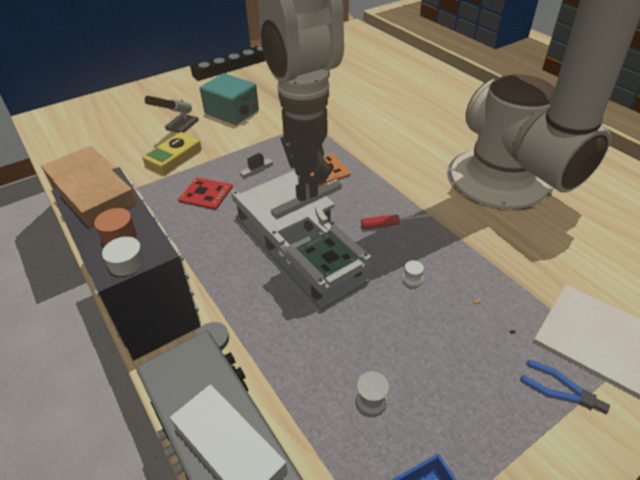

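```bash
python3 - <<'E'
from h import *
c=dict(np.load("w15.npz"))
tcp=w2s([0.54420696,-0.03102222])
cv2.imwrite("pics/w15b.png",cv2.resize(c["img"][110:300,260:400],None,fx=4,fy=3.1,interpolation=cv2.INTER_CUBIC)[:589])
for u,v in [(299.5,130),(341,130),(299.5,260),(342.5,260)]: print((w2s(ray(c,u,v,.1778))-tcp).round(1))
for u,v in [(300,384),(338,384)]: print((w2s(ray(c,u,v,.1778))-tcp).round(1))
print(s2w([0,12]))
E
```

```text
[-73.9  -7.9]
[-73.9   8.4]
[-19.1  -9. ]
[-19.    9.9]
[ 46.7 -10. ]
[46.8  8.8]
[543.82307089 -38.50592128]
```

View pics/w15b.png

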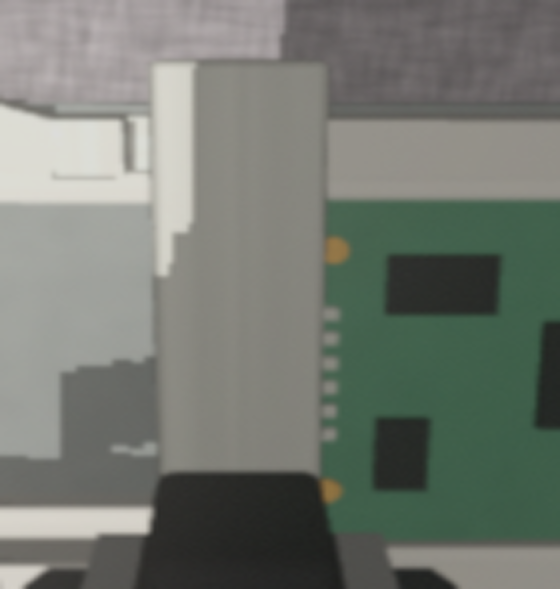

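Request:
{"op": "servo_tool", "data": {
  "moves": [
    {"x": -1, "y": -4, "z": -15, "rx": 0, "ry": 0.2, "rz": 0.1},
    {"x": -1.2, "y": -7.5, "z": -35, "rx": 0, "ry": 0.2, "rz": 0.1},
    {"x": -1.2, "y": -7.5, "z": -55, "rx": 0, "ry": 0.2, "rz": 0.1},
    {"x": -1.2, "y": -7.5, "z": -72, "rx": 0, "ry": 0.2, "rz": 0.1},
    {"x": -1.2, "y": -7.5, "z": -80, "rx": 0, "ry": 0.2, "rz": 0.1},
    {"x": -1.2, "y": -7.5, "z": -82, "rx": 0, "ry": 0.2, "rz": 0.1},
    {"x": -1.2, "y": -7.5, "z": -82, "rx": 0, "ry": 0.2, "rz": 0.1},
    {"x": -1.2, "y": -7.5, "z": -82, "rx": 0, "ry": 0.2, "rz": 0.1}
  ]
}}

```text
time_s: 23.65
tool_pos: [0.5436, -0.0375, 0.0713]
orientation: [-0.01, 0.705, 0.013, 0.709]
contact_force: [-0.1, -0.2, -0.9]
width: 0.0167
```

```bash
python3 - <<'E'
from h import *
s=sense();Rt=R.from_quat(s["orientation"]).as_matrix();print(s["time_s"],s["tool_pos"],w2s(s["tool_pos"]),np.degrees(np.arctan2(Rt[1,1],Rt[0,1])),Rt[:,0],s["contact_force"])
c=cam("wrist","w16"); np.savez("w16.npz",**c)
cv2.imwrite("pics/w16b.png",cv2.resize(c["img"][80:280,230:430],None,fx=3,fy=3,interpolation=cv2.INTER_CUBIC))
c=cam("scene");i=c["img"]
cv2.imwrite("pics/s16.png",cv2.resize(i[170:300,230:380],None,fx=4.5,fy=4.5,interpolation=cv2.INTER_CUBIC))
E
```

```text
23.65 [ 0.54355756 -0.03749893  0.07133951] [-0.23374507 13.01483352] 91.82102629599946 [ 0.00564351  0.00457581 -0.99997361] [-0.13066915 -0.22144913 -0.92048141]
```

View pics/w16b.png

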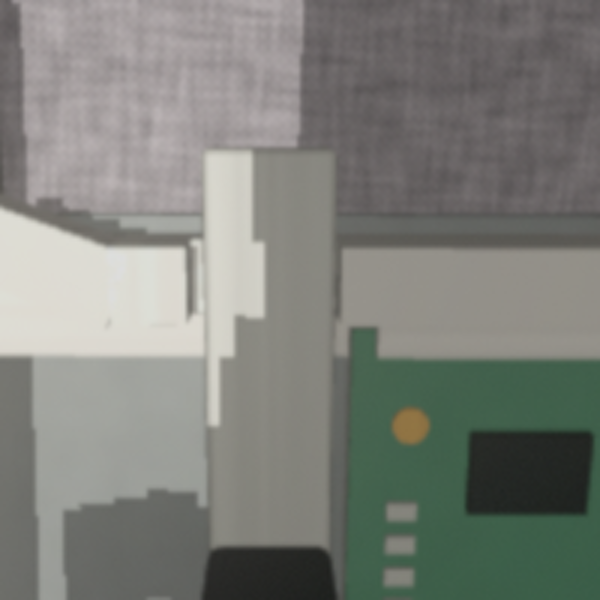

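View pics/s16.png

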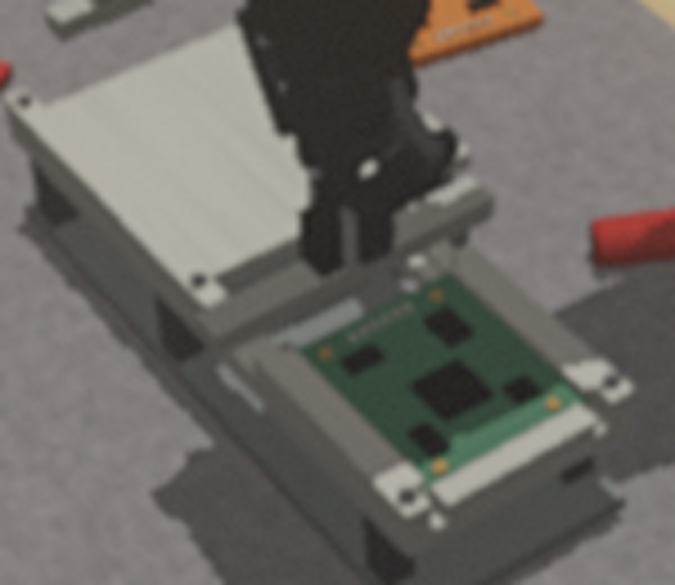

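Request:
{"op": "servo_tool", "data": {
  "moves": [
    {"x": -0.6, "y": -1, "z": -2, "rx": 0, "ry": 0, "rz": 0},
    {"x": -0.6, "y": -1, "z": -5, "rx": 0, "ry": 0, "rz": 0},
    {"x": -0.6, "y": -1, "z": -8, "rx": 0, "ry": 0, "rz": 0},
    {"x": -0.6, "y": -1, "z": -11, "rx": 0, "ry": 0, "rz": 0},
    {"x": -0.6, "y": -1, "z": -13, "rx": 0, "ry": 0, "rz": 0},
    {"x": -0.6, "y": -1, "z": -15, "rx": 0, "ry": 0, "rz": 0},
    {"x": -0.6, "y": -1, "z": -16, "rx": 0, "ry": 0, "rz": 0},
    {"x": -0.6, "y": -1, "z": -16, "rx": 0, "ry": 0, "rz": 0}
  ]
}}

```text
time_s: 24.55
tool_pos: [0.5429, -0.0386, 0.0552]
orientation: [-0.01, 0.705, 0.013, 0.709]
contact_force: [0.4, -0.1, -1.9]
width: 0.017
```

Request:
{"op": "servo_tool", "data": {
  "moves": [
    {"x": 0, "y": 0, "z": -1, "rx": 0, "ry": 0, "rz": 0},
    {"x": 0, "y": 0, "z": -1, "rx": 0, "ry": 0, "rz": 0},
    {"x": 0, "y": 0, "z": -2, "rx": 0, "ry": 0, "rz": 0},
    {"x": 0, "y": 0, "z": -2, "rx": 0, "ry": 0, "rz": 0},
    {"x": 0, "y": 0, "z": -2, "rx": 0, "ry": 0, "rz": 0},
    {"x": 0, "y": 0, "z": -2, "rx": 0, "ry": 0, "rz": 0},
    {"x": 0, "y": 0, "z": -2, "rx": 0, "ry": 0, "rz": 0},
    {"x": 0, "y": 0, "z": -2, "rx": 0, "ry": 0, "rz": 0}
  ]
}}

```text
time_s: 25.35
tool_pos: [0.5429, -0.0386, 0.0532]
orientation: [-0.01, 0.705, 0.013, 0.709]
contact_force: [-0.4, 0.0, -1.2]
width: 0.017
```

```bash
python3 - <<'E'
from h import *
s=sense();Rt=R.from_quat(s["orientation"]).as_matrix();print(s["time_s"],s["tool_pos"],w2s(s["tool_pos"]),np.degrees(np.arctan2(Rt[1,1],Rt[0,1])),Rt[:,0],s["contact_force"])
c=cam("wrist","w17")
cv2.imwrite("pics/w17b.png",cv2.resize(c["img"][80:280,230:430],None,fx=3,fy=3,interpolation=cv2.INTER_CUBIC))
c=cam("scene");i=c["img"]
cv2.imwrite("pics/s17.png",cv2.resize(i[170:300,230:380],None,fx=4.5,fy=4.5,interpolation=cv2.INTER_CUBIC))
E
```

```text
25.35 [ 0.54294719 -0.0386276   0.05319943] [-0.87927026 11.90589301] 91.80897508989298 [ 0.00560101  0.00456441 -0.9999739 ] [-0.3851674   0.00411816 -1.20911919]
```

View pics/w17b.png

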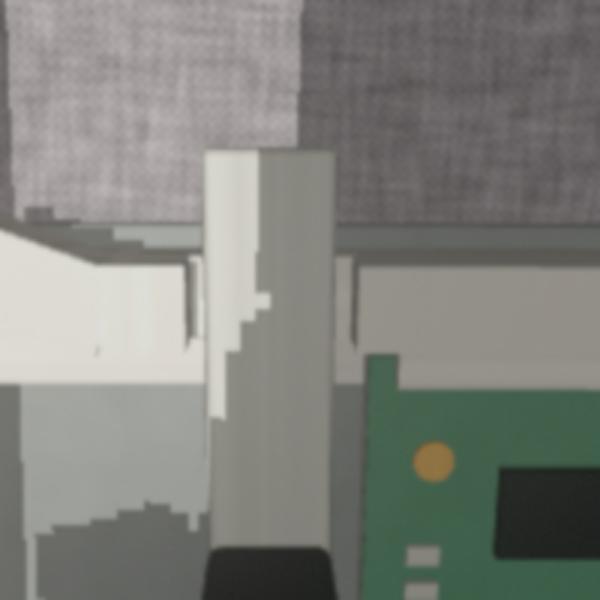

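View pics/s17.png

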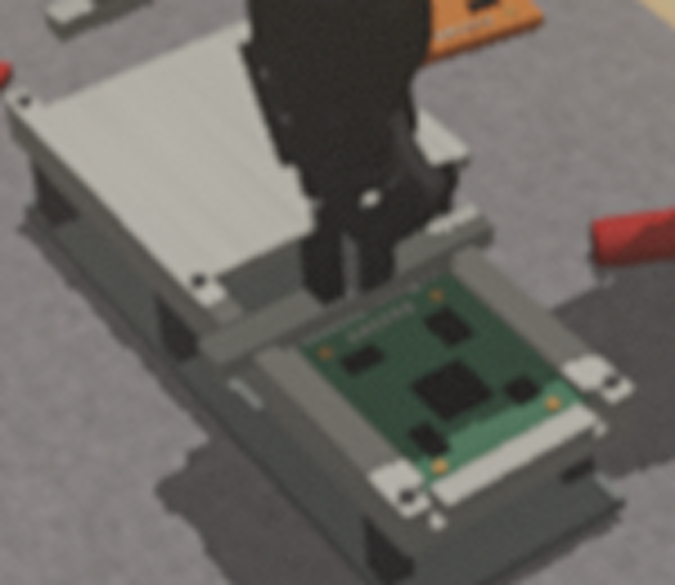

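Well centred in the notches (edges at zoom 190/358 against the bar's 205/335), not yet touching down. Lower until the force shows.

Request:
{"op": "servo_tool", "data": {
  "moves": [
    {"x": 0, "y": 0, "z": -0.5, "rx": 0, "ry": 0, "rz": 0},
    {"x": 0, "y": 0, "z": -1, "rx": 0, "ry": 0, "rz": 0},
    {"x": 0, "y": 0, "z": -1.5, "rx": 0, "ry": 0, "rz": 0},
    {"x": 0, "y": 0, "z": -2, "rx": 0, "ry": 0, "rz": 0},
    {"x": 0, "y": 0, "z": -2, "rx": 0, "ry": 0, "rz": 0},
    {"x": 0, "y": 0, "z": -2, "rx": 0, "ry": 0, "rz": 0},
    {"x": 0, "y": 0, "z": -2, "rx": 0, "ry": 0, "rz": 0},
    {"x": 0, "y": 0, "z": -2, "rx": 0, "ry": 0, "rz": 0}
  ]
}}

```text
time_s: 26.25
tool_pos: [0.5431, -0.0386, 0.0529]
orientation: [-0.01, 0.705, 0.013, 0.71]
contact_force: [-5.4, 1.2, 10.8]
width: 0.0173
```

Request:
{"op": "servo_tool", "data": {
  "moves": [
    {"x": 0, "y": 0, "z": 0, "rx": 0, "ry": 0, "rz": 0},
    {"x": 0, "y": 0, "z": 0, "rx": 0, "ry": 0, "rz": 0},
    {"x": 0, "y": 0, "z": 0, "rx": 0, "ry": 0, "rz": 0},
    {"x": 0, "y": 0, "z": 0, "rx": 0, "ry": 0, "rz": 0},
    {"x": 0, "y": 0, "z": 0, "rx": 0, "ry": 0, "rz": 0},
    {"x": 0, "y": 0, "z": 0, "rx": 0, "ry": 0, "rz": 0},
    {"x": 0, "y": 0, "z": 0, "rx": 0, "ry": 0, "rz": 0},
    {"x": 0, "y": 0, "z": 0, "rx": 0, "ry": 0, "rz": 0}
  ],
  "grip": 40
}}

```text
time_s: 27.05
tool_pos: [0.5431, -0.0386, 0.0529]
orientation: [-0.01, 0.705, 0.013, 0.709]
contact_force: [0.4, -0.1, 1.7]
width: 0.0399
```

Request:
{"op": "servo_tool", "data": {
  "moves": [
    {"x": 0, "y": 0, "z": 5, "rx": 0, "ry": 0, "rz": 0},
    {"x": 0, "y": 0, "z": 20, "rx": 0, "ry": 0, "rz": 0},
    {"x": 0, "y": 0, "z": 45, "rx": 0, "ry": 0, "rz": 0},
    {"x": 0, "y": 0, "z": 80, "rx": 0, "ry": 0, "rz": 0},
    {"x": -20, "y": 0, "z": 115, "rx": 0, "ry": 0, "rz": 0},
    {"x": -40, "y": 0, "z": 140, "rx": 0, "ry": 0, "rz": 0},
    {"x": -50, "y": 0, "z": 150, "rx": 0, "ry": 0, "rz": 0},
    {"x": -50, "y": 0, "z": 150, "rx": 0, "ry": 0, "rz": 0}
  ]
}}

```text
time_s: 27.85
tool_pos: [0.4932, -0.0387, 0.2052]
orientation: [-0.01, 0.703, 0.013, 0.711]
contact_force: [0.3, 0.2, -0.8]
width: 0.0399
```

```bash
python3 - <<'E'
from h import *
s=sense();print(s["time_s"],s["tool_pos"],s["contact_force"])
c=cam("wrist","w18");np.savez("w18.npz",**c)
c=cam("scene");i=c["img"]
cv2.imwrite("pics/s18.png",cv2.resize(i[170:300,230:380],None,fx=4.5,fy=4.5,interpolation=cv2.INTER_CUBIC))
E
```

```text
27.85 [ 0.49323754 -0.03870172  0.20516522] [ 0.27533582  0.19322085 -0.75299301]
```

View pics/w18.png

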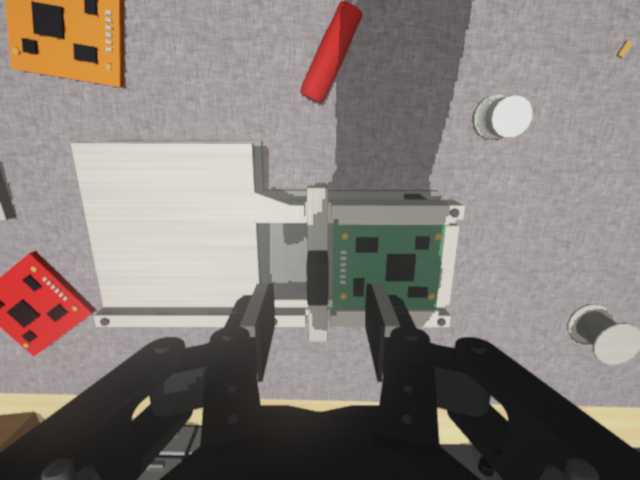

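View pics/s18.png

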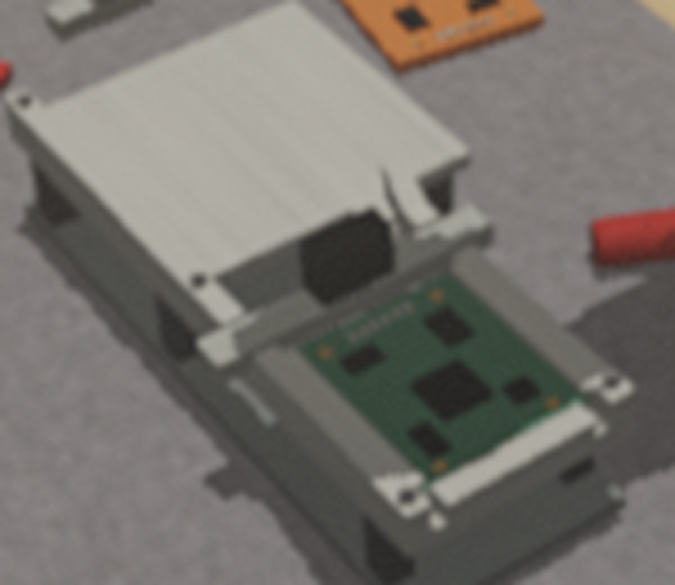

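```bash
python3 - <<'E'
from h import *
c=dict(np.load("w18.npz"))
for u,v in [(307,187),(328,187),(308,341),(328,341)]: print("bar",w2s(ray(c,u,v,.078)).round(1))
for u,v in [(443,224),(441,308)]: print("mod front",w2s(ray(c,u,v,.07)).round(1))
cv2.imwrite("pics/w18b.png",cv2.resize(c["img"][175:350,280:480],None,fx=4,fy=3.4,interpolation=cv2.INTER_CUBIC))
E
```

```text
bar [-75.4   3.3]
bar [-75.4  21. ]
bar [74.9  2.6]
bar [74.9 22. ]
mod front [-40.5 124.4]
mod front [ 43.8 131.3]
```

View pics/w18b.png

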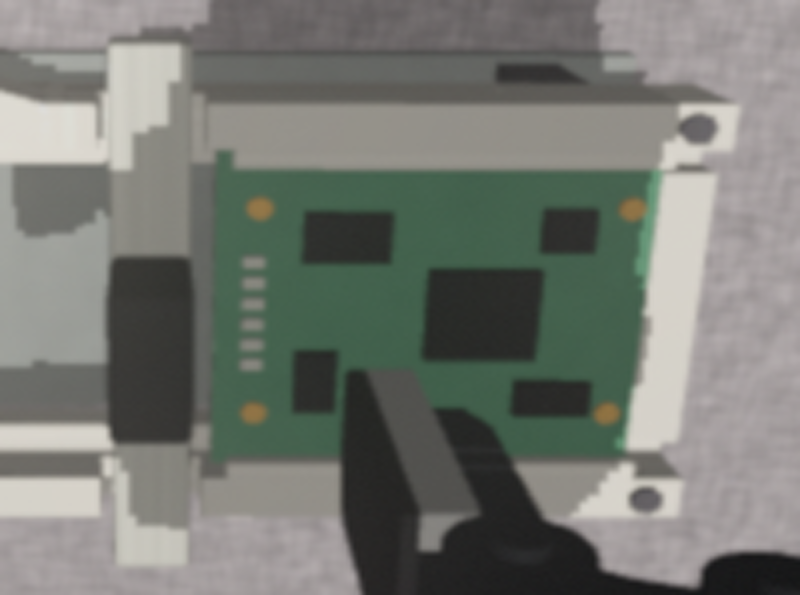

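```bash
python3 -c "
from plant import job,sense
print(sense()['time_s']);print(job.finish_job())"
```

```text
27.95
the job is handed in; nothing more can be done
None
```

I loaded the module home against the end stop, laid the long keeper bar in both notches and let go of it, and handed the job in at 27.95 s. No verdict was reported.

**Module:** I slid it flush to the fence, then pushed it along the fence and under the lips. It stopped against the end stop at about 18 N, with its rear edge at stand y about 26.5 mm. The last picture shows no gap at the stop. My two rough readings of its front edge disagreed, 124.4 and 131.3 mm against the 126.5 mm it should be. I put that down to how I picked the pixels and relied on the contact force instead.

**Keeper:** It lies grip upwards and released. Measured in the stand frame, its centre is at about (-0.2, 12.2) mm against the target (0, 12). It met resistance at the height expected for fully down.

**Left alone:** I did not touch the shorter bar, jar, spool or look-alike modules. The arm finished clear of everything, and the highest wrist reading I saw was about 21 N.

**Fingertips:** They end about 28 mm short of the reported TCP, unlike the description. Because of this my first pass at the module went over its top without touching it. I found the true height by a light touch on the feed table (17 N reading) and corrected for it.

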